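# Nip a re-glued book in the press and lock the screw

### The job

The small red book has just been re-glued and stands spine up. Lay it flat in the middle of the book press, lengthways from front to back, wind the yellow handle down until the platen bears firmly on it, then run the lock nut with the two arms down and tighten it against the brass nut so that the screw stays put while the glue sets. Leave the glue bottle, the mug and the brush where they are.

Things in the scene. Friction and masses are not known exactly. Their poses are not given: they have to be found in the camera images.
- book_center (a point): Centre of the loose book: rigid slim hardback, red covers, cream page edges, 170 long x 34 thick x 68 wide (mm), 0.2-0.45 kg. It starts standing on its fore-edge, red spine up. Its x runs along the 170, y through the 34, z along the 68, towards the spine (up at the start). Lying flat its centre is 17 mm over what carries it.
- press_bed (a point): Press, heavy and fixed, blue steel. This point: middle of its bed's top (maple board 200 x 130), 20 mm above the desk, on the screw's axis, z up. x runs through the press: the open front looks to -x, the back is open too. Two 18 mm posts stand at y = +-84 mm; they carry a crosshead 40 (x) x 204 (y), its underside 84 and its top 108 mm above this point. Base plate 220 (x) x 210 (y) x 12.
- platen_face (a point): Middle of the underside of the platen, a blue steel plate 76 (x) x 100 (y) x 12 mm with the axes of the press. It starts 3.5 to 6.5 mm above the top of a book lying on the bed and moves straight down as the screw is wound.
- handle_center (a point): Centre of the yellow handle bar on top of the screw, 80 long (its own y) x 14 wide (x) x 18 high (z), on the screw's axis, its centre 194 to 202 mm above the desk; turns and sinks with the screw. Only the 20 mm screw is below it. It can be pinched across the 14 mm, or pushed round by an end.
- nut_center (a point): Centre of the lock nut: steel hub 38 mm across, 21 high, round the screw below the handle, with two straight 11 mm arms that rise from it along its own +-y to red balls 20 mm wide, centred 78 mm from the axis and 28 mm above this point, out beyond the handle's ends and free from above.
- spindle (a joint): Turn of the press screw and handle, rad; grows clockwise seen from above, which lowers the platen, 2.4 mm a radian (15 mm a turn). Friction 0.18 N m; stays where it is left. The platen meets a book lying on the bed at about 4.2 and then comes up hard: a few hundredths of a radian more give tens of newtons on the book.
- lock_nut (a joint): Turn of the lock nut down its thread, rad; grows clockwise seen from above, which lowers it 2.4 mm a radian. Drag 0.15 N m. It stops at 4.0, when the nut meets the brass nut on the crosshead.
- jam (a joint): How far the lock nut has been tightened since it met the brass nut, rad, clockwise; 0 till then. It takes 0.28 N m to begin and 1.6 N m more for each radian; let go, it springs back to 0.17 if it was turned beyond that, and else stays.
- glue: bystander: white glue bottle with an orange cap, 52 mm across, 125 high; origin at the centre of its foot
- mug: bystander: blue mug, 80 mm across, 92 high, with a handle; origin at the centre of its foot
- brush: bystander: glue brush, 190 mm long, lying on the desk, its handle light wood; origin under its middle
Things that resemble listed ones, but are neither listed nor needed, are in the scene too. Of the things like the part that bears book_center, leave any that is black or green; of the rest the larger one is meant.

How it is judged:
By the outcome, as a careful person would: the job done as asked, in the order asked, and still so for the second after the job is handed in, with the robot touching nothing.
It also fails if it takes over 67 s, if anything falls off the work surface, if the arm or the gripper's body presses on something with over 40 N, if the wrist force passes 120 N, or if a joint passes its speed limit or range.

### The arm

A 6-joint arm with a two-finger parallel gripper is mounted at the origin on the work surface. World frame = base frame: x ahead of the robot, y to its left, z up, the work surface at z = 0. Lengths are in m, angles in degrees, forces in N, time in s.
With the tool pointing down it reaches from about 0.35 to 0.875 m from the base axis. Payload 4.2 kg.
Tool frame: the origin (TCP) lies at the very end of the fingers, on their centre line; the grasp point (between the pads) lies 19 mm behind it; z points along the fingers, y is the direction in which the jaws open and shut (so a half turn about z gives the same grasp; the last joint's range is limited). The gripper opens to 87 mm and grips with 3 to 60 N. Pads are 19 mm wide; open, the fingers measure 117 mm over their backs; the gripper's body (75 mm by 190 mm) begins 51 mm behind the grasp point.
Start: joints at [84.488, 22.042, 0.453, 0, -68.411, -14.817], TCP at [0.217, 0.586, 0.223] pointing down, gripper open.
Joint ranges: [-179.83, 179.83], [-69.29, 118.12], [-61.27, 80.66], [-181.25, 117.63], [-171.15, -9.14], [-177.46, 177.46]. Speed limits (degrees/s): [159.86, 159.86, 180, 180, 180, 180].

### API

Orientations are given as a 3x3 rotation matrix whose columns are the frame's x, y, z axes.
In Python, from station import r, imaging gives the robot as it stands. The module is installed in compiled form; this text tells all that it offers.
- The arm moves only by the tool move_arm, never from a script. Its argument "motion" is one flat list of numbers, 7 for each row, row after row: the shift along the tool's x, y, z in units of 40 mm (1.0 is 40 mm), then the turn, a rotation vector about the tool's x, y, z in units of 5 degrees (1.0 is 5 degrees), then the gripper's target within -1 to 1 (shut at 1, half-way at 0, fully open at -1). In form: [dx, dy, dz, wx, wy, wz, gripper, dx, dy, dz, wx, wy, wz, gripper, ...]. A call has 1 to 20 rows; each row is the pose to reach, as a shift and turn from the pose measured when the call began, along the tool's axes at that moment; what a row does not reach only later rows make up. A row lasts 1/12 s, in which the tool goes at most 41.7 mm and 7.16 degrees, less where a joint would pass 70% of its speed; a pose out of reach is approached as far as the arm can. A call with a gripper value outside its range is refused whole. The fingers move at their own pace and stop on an object; the grip force is fixed at half the most. Time passes only in rows, so rows that repeat a pose let the fingers close. It gives the time, the measured TCP pose, the force and the opening at its end, in the units of the state.
- r.sense(): the state, without advancing time (a new reading comes with each control period).
- imaging.capture(name): name is "scene" or "top" or "wrist"; returns the picture (480x640x3 uint8, blue, green, red); there is no depth.
- imaging.camera_params(name): a dict with "intrinsics" (3x3 intrinsics, pixels), "k1" (the pictures are not rectified: a ray, as slopes to the right and down, at radius r is drawn at 1 + k1 r^2 times it, then the intrinsics apply), "world_from_camera" (4x4, takes a point from camera to world coordinates). Camera axes: x right, y down, z forward; pixel columns grow to the right and rows downward; lengths in m; the calibration is good to about 2 mm. A picture is of the moment at which its call begins: read the wrist's pose just before it. camera_params takes no time and is no camera call; for the wrist camera it gives the pose at the moment of the call.
- r.finish_job(): hands the job in, once; it reports no verdict.
The state is a dict: "time_s": time; "joints": joint angles; "joint_velocities": joint speeds; "effort": joint torques, N m; "tcp_pos": TCP position; "ee_rot": TCP orientation; "wrist_force": force on the tool from outside, world axes, zero at the start; "moment": the same for the moment, N m; "gripper_width": opening from 0.0 (shut) to 1.0 (fully open).
Only numpy, scipy, OpenCV 4.12 (cv2) and the standard library are available. Lean on these libraries where they do the work, as an engineer would, in place of code of your own. Each camera call takes 0.05 s, during which the arm holds its last target.

## Working session

There is one attempt and no reset: what is moved stays moved. The work goes in short steps, Python scripts to look and compute and a tool call to move; the robot and the scene stay as the last step left them, time stands still between calls to the robot, and variables do not carry over. Pictures are saved under pics/ and viewed, and the job is handed in when it is done.

Besides the shell and the picture viewer there is one more tool, called after "Request:" by a JSON object that holds its "api" and its "payload". move_arm: Moves the arm, as the interface text tells. Its arguments: {"type":"object","properties":{"motion":{"type":"array","items":{"type":"number"}}},"required":["motion"]}

```bash
mkdir -p pics; ls; python3 - <<'E'
from station import r, imaging
import cv2, numpy as np
np.set_printoptions(precision=4,suppress=True)
for n in ["scene","top","wrist"]:
    p=imaging.camera_params(n); print(n,p["intrinsics"].tolist() if hasattr(p["intrinsics"],'tolist') else p["intrinsics"],p["k1"]); print(np.array(p["world_from_camera"]))
    cv2.imwrite(f"pics/a_{n}.png",imaging.capture(n))
print(r.sense())
E
```

```text
pics
scene [[489.9794822553487, 0.0, 320.1381503582041], [0.0, 489.9794822553487, 234.7822137150208], [0.0, 0.0, 1.0]] 0.023974478689374263
[[-0.6156  0.5658 -0.5485  1.249 ]
 [ 0.7878  0.4588 -0.4109  0.5018]
 [ 0.0192 -0.6851 -0.7282  1.0305]
 [ 0.      0.      0.      1.    ]]
top [[470.45786333756683, 0.0, 317.79974716484793], [0.0, 470.45786333756683, 237.23565690639063], [0.0, 0.0, 1.0]] -0.12732023772824771
[[ 0.0736 -0.9723  0.2219  0.3067]
 [-0.9973 -0.0712  0.0187  0.0027]
 [-0.0024 -0.2227 -0.9749  1.2849]
 [ 0.      0.      0.      1.    ]]
wrist [[427.2324022362347, 0.0, 313.9569643788313], [0.0, 427.2324022362347, 247.82075766409247], [0.0, 0.0, 1.0]] -0.09176746491643431
[[-0.3479 -0.9089 -0.2301  0.2809]
 [-0.9375  0.3378  0.0832  0.5631]
 [ 0.0022  0.2447 -0.9696  0.3828]
 [ 0.      0.      0.      1.    ]]
{'time_s': 0.15, 'joints': array([ 84.4879,  22.079 ,   0.3965,  -0.02  , -68.4125, -14.8161]), 'joint_velocities': array([ 0.0671, -0.0559,  0.2203,  0.0236,  0.0405, -0.0656]), 'effort': array([ -0.0002, -39.105 ,  18.7589,   4.2224,   0.0124,  -0.0001]), 'tcp_pos': array([0.217 , 0.5856, 0.2217]), 'ee_rot': array([[ 0.9377, -0.3475, -0.0005],
       [-0.3475, -0.9377, -0.0016],
       [ 0.0001,  0.0017, -1.    ]]), 'wrist_force': array([-0.4128, -1.0316, -0.5113]), 'moment': array([ 0.0241,  0.0158, -0.0275]), 'gripper_width': 0.9997126780198515}
```

View pics/a_scene.png

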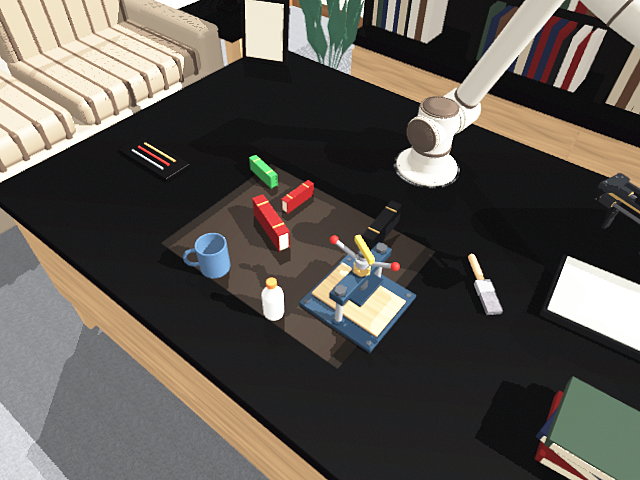

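View pics/a_top.png

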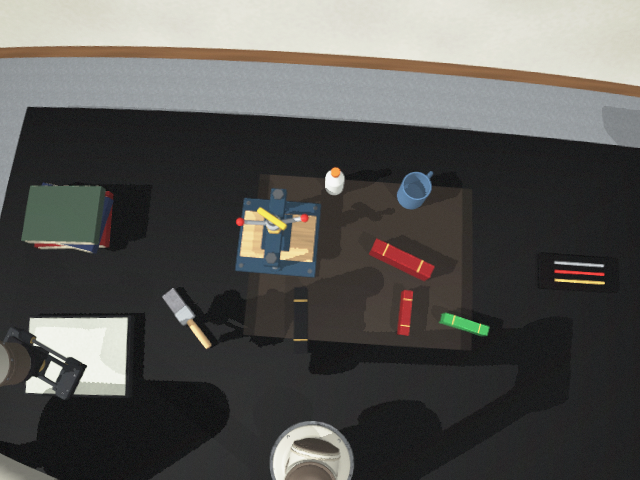

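View pics/a_wrist.png

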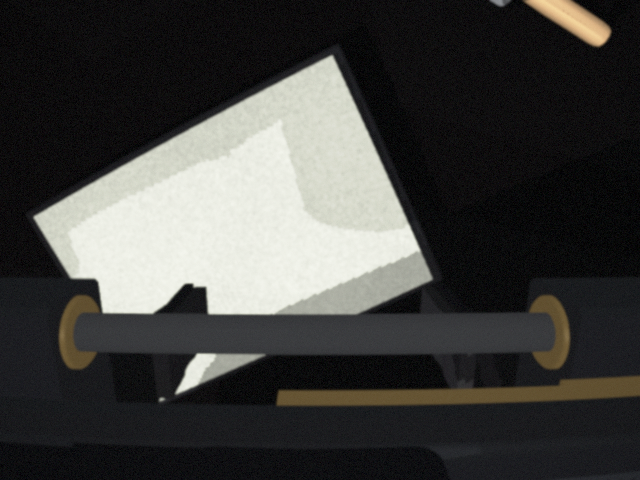

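Candidates in the top image for the book: large red (402,258), small red (405,313), black (301,317) and green (465,324). The large red one fits, since black and green are excluded and it is the larger of the two reds. I'll confirm that in an enlarged crop.

```bash
cat > h.py <<'E'
import numpy as np, cv2
from station import r, imaging
np.set_printoptions(precision=4,suppress=True)
def par(n):
    p=imaging.camera_params(n); return np.array(p["intrinsics"]),p["k1"],np.array(p["world_from_camera"])
def ray(n,uv,P=None):
    K,k1,T=P or par(n)
    d=np.array([(uv[0]-K[0,2])/K[0,0],(uv[1]-K[1,2])/K[1,1]]); s=d.copy()
    for _ in range(30): s=d/(1+k1*(s@s))
    v=T[:3,:3]@np.array([s[0],s[1],1]); return T[:3,3],v/np.linalg.norm(v)
def onz(n,uv,z,P=None):
    o,v=ray(n,uv,P); return o+v*(z-o[2])/v[2]
def tri(a,b):  # list of (o,v)
    A=np.zeros((3,3));B=np.zeros(3)
    for o,v in (a,b):
        M=np.eye(3)-np.outer(v,v);A+=M;B+=M@o
    x=np.linalg.solve(A,B); return x,[np.linalg.norm((np.eye(3)-np.outer(v,v))@(x-o)) for o,v in (a,b)]
def proj(n,X,P=None):
    K,k1,T=P or par(n); c=T[:3,:3].T@(np.array(X)-T[:3,3]); s=c[:2]/c[2]; s=s*(1+k1*(s@s))
    return K[:2,:2]@s+K[:2,2]
def crop(img,x0,y0,x1,y1,f,name): cv2.imwrite("pics/"+name,cv2.resize(img[y0:y1,x0:x1],None,fx=f,fy=f,interpolation=cv2.INTER_CUBIC))
E
python3 - <<'E'
from h import *
t=cv2.imread("pics/a_top.png");s=cv2.imread("pics/a_scene.png")
crop(t,215,160,445,350,3.4,"b_top.png")
crop(s,230,150,430,360,2.8,"b_scene.png")
E
```

```text
(no output)
```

View pics/b_top.png

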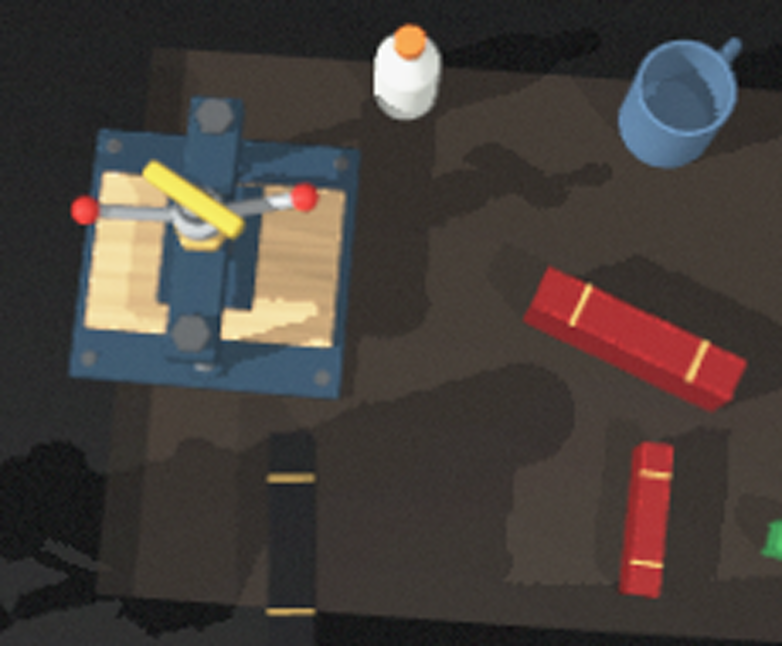

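View pics/b_scene.png

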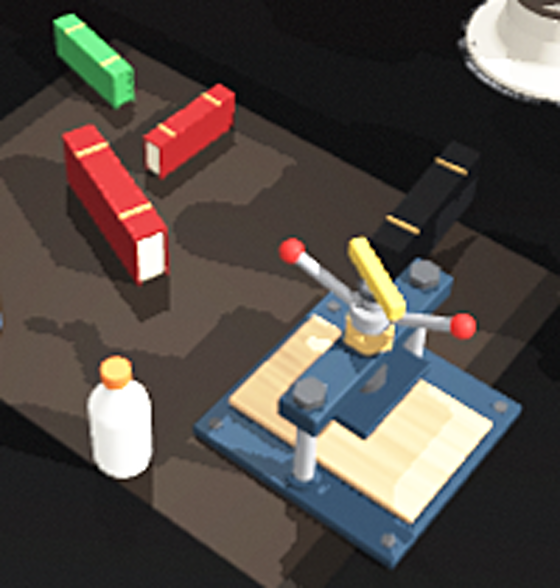

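```bash
python3 - <<'E'
from h import *
t=cv2.imread("pics/a_top.png");s=cv2.imread("pics/a_scene.png")
PT=par("top");PS=par("scene")
c=lambda x,y:(215+(x+.5)/3.4-.5,160+(y+.5)/3.4-.5)
print("base z12");B=np.array([onz("top",c(*p),.012,PT) for p in [(101,130),(359,150),(341,397),(70,377)]]);print(B,B.mean(0))
M=np.array([onz("top",c(*p),.020,PT) for p in [(104,172),(346,188),(332,347),(86,327)]]);print(M,M.mean(0))
for Q in (B,M):
    e=[Q[(i+1)%4]-Q[i] for i in range(4)]; print([ (round(float(np.linalg.norm(x)),4),round(float(np.degrees(np.arctan2(x[1],x[0]))),1)) for x in e])
# red blobs
def masks(im):
    b,g,r_=[im[...,i].astype(int) for i in range(3)]
    return ((r_>120)&(g<75)&(b<75)).astype(np.uint8), ((r_>180)&(g>150)&(b<110)).astype(np.uint8)
for nm,im in(("top",t),("scene",s)):
    for k,m in zip("RY",masks(im)):
        n,l,st,ce=cv2.connectedComponentsWithStats(m)
        for i in range(1,n):
            if st[i,4]>25: print(nm,k,st[i],ce[i])
m=cv2.inRange(t,(0,0,165),(80,80,255))
print([t[256,400],t[270,400],t[262,400],t[266,395]])
E
```

```text
base z12
[[0.6956 0.2438 0.012 ]
 [0.6936 0.0274 0.012 ]
 [0.4866 0.0269 0.012 ]
 [0.4864 0.2463 0.012 ]] [0.5906 0.1361 0.012 ]
[[0.6572 0.2357 0.02  ]
 [0.6579 0.0355 0.02  ]
 [0.5253 0.0369 0.02  ]
 [0.5268 0.2362 0.02  ]] [0.5918 0.1361 0.02  ]
[(0.2164, -90.5), (0.207, -179.8), (0.2194, 90.1), (0.2092, -0.7)]
[(0.2002, -89.8), (0.1327, 179.4), (0.1993, 89.6), (0.1304, -0.2)]
top R [236 218   8   8  39] [240.1026 221.3333]
top R [ 369  239   65   41 1072] [400.9468 259.7201]
top R [ 35 244  24   3  49] [ 45.1837 244.6531]
top R [554 270  51   6 114] [578.1579 272.3684]
top R [398 290  15  46 475] [404.8211 312.3726]
top Y [331 168   9   8  53] [334.9811 171.3585]
top Y [257 208  29  25 207] [271.5556 218.5411]
scene R [138 145  32  21  41] [151.9756 154.9756]
scene R [281 180  33  34 478] [298.6381 195.8285]
scene R [252 194  16  10  83] [258.759  198.8193]
scene R [256 203  27  24 241] [269.3237 213.8921]
scene R [272 225  19  23  98] [282.5    233.6531]
scene R [330 235   6   9  28] [331.9643 239.4643]
scene R [391 262   7   9  30] [392.9    267.1333]
scene R [552 391  11  22  76] [557.5132 399.9737]
scene R [540 449   6   8  32] [542.4062 452.4375]
scene Y [355 236  16  28  80] [362.075  250.2625]
scene Y [354 264  16  12  84] [360.2976 271.0952]
[array([ 52,  49, 174], dtype=uint8), array([53, 59, 77], dtype=uint8), array([ 54,  52, 180], dtype=uint8), array([ 43,  40, 132], dtype=uint8)]
```

```bash
python3 - <<'E'
from h import *
t=cv2.imread("pics/a_top.png");s=cv2.imread("pics/a_scene.png")
PT=par("top");PS=par("scene")
def blob(im,box,lo,hi):
    m=cv2.inRange(im,np.array(lo),np.array(hi)); mm=np.zeros_like(m); x0,y0,x1,y1=box; mm[y0:y1,x0:x1]=m[y0:y1,x0:x1]; return mm
def cen(m):
    q=np.argwhere(m); return ((q[:,1].min()+q[:,1].max())/2,(q[:,0].min()+q[:,0].max())/2)
R=((0,0,100),(90,90,255))
tb=[cen(blob(t,(230,212,250,232),*R)),cen(blob(t,(296,208,315,226),*R))]
sb=[cen(blob(s,(325,230,341,250),*R)),cen(blob(s,(385,255,405,278),*R))]
print(tb,sb)
tbc=[];
for a in tb:
  for b in sb:
    print("ball",a,b,tri(ray("top",a,PT),ray("scene",b,PS)))
# handle top: minAreaRect of yellow top
my=blob(t,(250,200,292,236),(0,140,170),(120,255,255))
rc=cv2.minAreaRect(np.argwhere(my)[:,::-1].astype(np.float32)); print("handle",rc)
z=.207
bp=cv2.boxPoints(rc); W=np.array([onz("top",p,z,PT) for p in bp]);print(W,W.mean(0))
for i in (0,1): e=W[i+1]-W[i];print(np.linalg.norm(e),np.degrees(np.arctan2(e[1],e[0])))
# book spine
ms=blob(t,(365,230,440,285),(0,0,155),(75,75,255))|blob(t,(365,230,440,285),(60,120,150),(160,230,255))
rc=cv2.minAreaRect(np.argwhere(ms)[:,::-1].astype(np.float32)); print("spine",rc)
W=np.array([onz("top",p,.068,PT) for p in cv2.boxPoints(rc)]);print(W,W.mean(0))
for i in (0,1): e=W[i+1]-W[i];print(np.linalg.norm(e),np.degrees(np.arctan2(e[1],e[0])))
for n,uv,z in(("glue",(335,187),0),("mug",(412,200),0)): print(n,onz("top",uv,z,PT))
v=s.copy()
crop(s,325,225,405,285,9,"c_s.png"); crop(t,230,200,310,260,9,"c_t.png")
E
```

```text
[(np.float64(239.5), np.float64(221.5)), (np.float64(304.5), np.float64(217.5))] [(np.float64(333.0), np.float64(242.0)), (np.float64(392.0), np.float64(266.5))]
ball (np.float64(239.5), np.float64(221.5)) (np.float64(333.0), np.float64(242.0)) (array([0.6098, 0.1477, 0.2384]), [np.float64(0.07115145938282222), np.float64(0.07115145938282216)])
ball (np.float64(239.5), np.float64(221.5)) (np.float64(392.0), np.float64(266.5)) (array([0.5844, 0.2129, 0.1835]), [np.float64(0.004019128383664687), np.float64(0.0040191283836647305)])
ball (np.float64(304.5), np.float64(217.5)) (np.float64(333.0), np.float64(242.0)) (array([0.6059, 0.0593, 0.1779]), [np.float64(0.0006810299903566862), np.float64(0.0006810299903567474)])
ball (np.float64(304.5), np.float64(217.5)) (np.float64(392.0), np.float64(266.5)) (array([0.5856, 0.1293, 0.1529]), [np.float64(0.07308344144408478), np.float64(0.07308344144408477)])
handle ((267.072021484375, 221.1968231201172), (36.38845443725586, 16.01427459716797), 33.023868560791016)
[[0.5867 0.1939 0.207 ]
 [0.6213 0.1765 0.207 ]
 [0.5778 0.0991 0.207 ]
 [0.5438 0.1167 0.207 ]] [0.5824 0.1466 0.207 ]
0.03875066917025813 -26.590027155761966
0.08882624226097355 -119.37704002681203
spine ((402.3948669433594, 257.6730041503906), (63.90907287597656, 13.067728996276855), 26.09542465209961)
[[ 0.5608 -0.1161  0.068 ]
 [ 0.5937 -0.1298  0.068 ]
 [ 0.5289 -0.2851  0.068 ]
 [ 0.4966 -0.2706  0.068 ]] [ 0.545  -0.2004  0.068 ]
0.03562755911490703 -22.658836783903197
0.16836136856551923 -112.65624569473977
glue [ 0.7506 -0.0111  0.    ]
mug [ 0.7282 -0.2341  0.    ]
```

View pics/c_s.png

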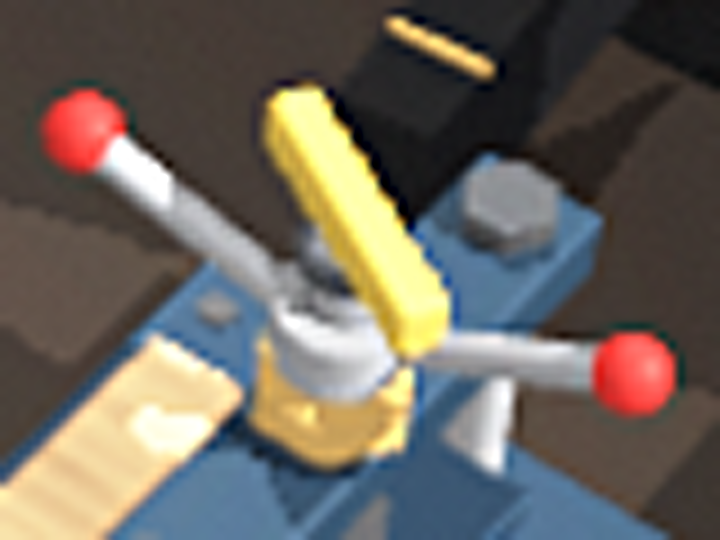

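View pics/c_t.png

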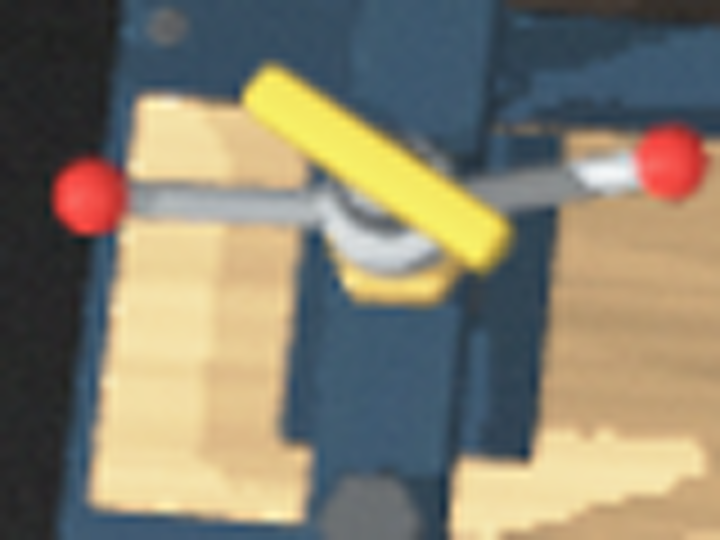

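```bash
python3 - <<'E'
from h import *
PT=par("top");PS=par("scene")
ct=lambda x,y:(230+(x+.5)/9-.5,200+(y+.5)/9-.5)
cs=lambda x,y:(325+(x+.5)/9-.5,225+(y+.5)/9-.5)
A=tri(ray("top",ct(91,197),PT),ray("scene",cs(636,373),PS));B=tri(ray("top",ct(673,162),PT),ray("scene",cs(84,131),PS))
print(A,B,(A[0]+B[0])/2); d=B[0]-A[0]; print(np.linalg.norm(d),np.degrees(np.arctan2(d[1],d[0])))
# handle top-face ends
E=[]
for z in (.203,.207,.211):
    a=onz("top",ct(258,85),z,PT);b=onz("top",ct(495,248),z,PT);d=b-a;print(z,a,b,(a+b)/2,np.linalg.norm(d),np.degrees(np.arctan2(d[1],d[0])))
h1=tri(ray("top",ct(261,80),PT),ray("scene",cs(300,100),PS));print(h1)
h1=tri(ray("top",ct(378,168),PT),ray("scene",cs(358,205),PS));print(h1)
E
```

```text
(array([0.5823, 0.2153, 0.1859]), [np.float64(0.00032298501201735215), np.float64(0.00032298501201721434)]) (array([0.6034, 0.0595, 0.1861]), [np.float64(0.0004886516111553083), np.float64(0.0004886516111552567)]) [0.5929 0.1374 0.186 ]
0.15729301570783827 -82.30097210163952
0.203 [0.6118 0.1711 0.203 ] [0.5718 0.104  0.203 ] [0.5918 0.1375 0.203 ] 0.07817685526011542 -120.79962367243525
0.207 [0.6107 0.1705 0.207 ] [0.5708 0.1036 0.207 ] [0.5907 0.137  0.207 ] 0.07788780938837145 -120.79962367243529
0.211 [0.6095 0.1699 0.211 ] [0.5698 0.1032 0.211 ] [0.5897 0.1365 0.211 ] 0.07759876351662746 -120.79962367243535
(array([0.6073, 0.1463, 0.2564]), [np.float64(0.018373064984765427), np.float64(0.018373064984765385)])
(array([0.5919, 0.1367, 0.2015]), [np.float64(0.0004775985625912272), np.float64(0.0004775985625911681)])
```

```bash
cat >> h.py <<'E'
from scipy.spatial.transform import Rotation as Ro
def Rt(xang,tiltx=0,tilty=0):
    a=np.radians(xang); x=np.array([np.cos(a),np.sin(a),0]); z=np.array([0,0,-1.]); R=np.c_[x,np.cross(z,x),z]
    return R@Ro.from_euler('xyz',[tiltx,tilty,0],degrees=True).as_matrix()
def rel(p,R):
    s=r.sense(); R0=np.array(s["ee_rot"]); return np.r_[R0.T@(np.array(p)-s["tcp_pos"])/.04, Ro.from_matrix(R0.T@R).as_rotvec(degrees=True)/5]
def st():
    s=r.sense(); print("t",s["time_s"],"p",s["tcp_pos"],"xang",np.degrees(np.arctan2(s["ee_rot"][1,0],s["ee_rot"][0,0])),"z",s["ee_rot"][:,2],"F",s["wrist_force"],"M",s["moment"],"w",s["gripper_width"],"j",s["joints"])
E
python3 - <<'E'
from h import *
print(rel([.545,-.2,.16],Rt(-112.7)))
print(rel([.545,-.2,.033],Rt(-112.7)))
E
```

```text
[14.5153 15.564   1.5709  0.0139 -0.0166 18.4729]
[14.5149 15.5587  4.7459  0.0139 -0.0166 18.4729]
```

Request:
{"api": "move_arm", "payload": {"motion": [14.5, 15.56, 1.6, 0, 0, 18.47, -1, 14.5, 15.56, 1.6, 0, 0, 18.47, -1, 14.5, 15.56, 1.6, 0, 0, 18.47, -1, 14.5, 15.56, 1.6, 0, 0, 18.47, -1, 14.5, 15.56, 1.6, 0, 0, 18.47, -1, 14.5, 15.56, 1.6, 0, 0, 18.47, -1, 14.5, 15.56, 1.6, 0, 0, 18.47, -1, 14.5, 15.56, 1.6, 0, 0, 18.47, -1, 14.5, 15.56, 1.6, 0, 0, 18.47, -1, 14.5, 15.56, 1.6, 0, 0, 18.47, -1, 14.5, 15.56, 1.6, 0, 0, 18.47, -1, 14.5, 15.56, 1.6, 0, 0, 18.47, -1, 14.5, 15.56, 1.6, 0, 0, 18.47, -1, 14.5, 15.56, 1.6, 0, 0, 18.47, -1, 14.5, 15.56, 1.6, 0, 0, 18.47, -1, 14.5, 15.56, 1.6, 0, 0, 18.47, -1, 14.5, 15.56, 1.6, 0, 0, 18.47, -1, 14.5, 15.56, 1.6, 0, 0, 18.47, -1, 14.5, 15.56, 1.6, 0, 0, 18.47, -1, 14.5, 15.56, 1.6, 0, 0, 18.47, -1]}}

```text
time_s: 1.82
tcp_pos: [0.537, -0.1832, 0.1599]
ee_rot: [[-0.386, -0.923, -0.001], [-0.923, 0.386, -0.001], [0.002, 0.0, -1.0]]
wrist_force: [1.1, 1.7, 0.7]
gripper_width: 0.999
```

```bash
python3 - <<'E'
from h import *
st();print(rel([.545,-.2,.16],Rt(-112.7)))
E
```

```text
t 1.8167 p [ 0.537  -0.1832  0.1599] xang -112.70511127272502 z [-0.0008 -0.0014 -1.    ] F [1.1368 1.7483 0.6907] M [ 0.163  -0.1659  0.0301] w 0.9986888883097842 j [ -2.4298  19.5217 -13.019    0.1002 -57.5042 -20.3292]
[ 0.3105 -0.3473 -0.0017  0.0025 -0.019  -0.001 ]
```

Request:
{"api": "move_arm", "payload": {"motion": [0.31, -0.35, 0, 0, 0, 0, -1, 0.31, -0.35, 0, 0, 0, 0, -1, 0.31, -0.35, 0, 0, 0, 0, -1, 0.31, -0.35, 0, 0, 0, 0, -1]}}

```text
time_s: 2.15
tcp_pos: [0.5445, -0.1996, 0.1595]
ee_rot: [[-0.386, -0.922, -0.002], [-0.922, 0.386, -0.001], [0.002, 0.001, -1.0]]
wrist_force: [-0.2, 0.0, -0.7]
gripper_width: 1.003
```

```bash
python3 - <<'E'
from h import *
st(); P=par("wrist"); im=imaging.capture("wrist"); cv2.imwrite("pics/d_w.png",im)
m=cv2.inRange(im,np.array((0,0,120)),np.array((90,90,255)))
n,l,s,c=cv2.connectedComponentsWithStats(m)
for i in range(1,n):
    if s[i,4]>300: print(s[i],c[i])
print(proj("wrist",[.545,-.2,.068],P))
E
```

```text
t 2.15 p [ 0.5445 -0.1996  0.1595] xang -112.71435971096606 z [-0.002 -0.001 -1.   ] F [-0.1869  0.0219 -0.6932] M [ 0.0909 -0.1196 -0.0171] w 1.0028908259602327 j [ -4.1042  20.7242 -11.2162   0.0769 -58.1693 -18.6508]
[396  93 172  56 753] [479.3254 119.6467]
[314.8356 250.8685]
```

View pics/d_w.png

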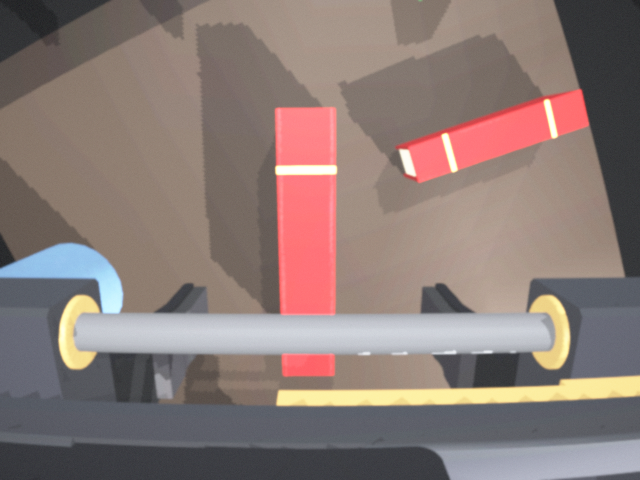

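```bash
python3 - <<'E'
from h import *
P=par("wrist")
W=np.array([onz("wrist",p,.068,P) for p in [(275.5,108),(336,107.5),(335,375),(283,375)]]);print(W,W.mean(0))
R=r.sense()["ee_rot"];print((W-r.sense()["tcp_pos"])@R*1000)
E
```

```text
[[ 0.5335 -0.2858  0.068 ]
 [ 0.5016 -0.2727  0.068 ]
 [ 0.5657 -0.1154  0.068 ]
 [ 0.5977 -0.1288  0.068 ]] [ 0.5496 -0.2007  0.068 ]
[[ 84.077  -23.1645  91.9814]
 [ 84.302   11.3263  92.0102]
 [-85.5328  12.7257  91.7486]
 [-85.5382 -21.9342  91.72  ]]
```

Request:
{"api": "move_arm", "payload": {"motion": [0, -0.12, 0.8, 0, 0, 0, -1, 0, -0.12, 1.7, 0, 0, 0, -1, 0, -0.12, 2.6, 0, 0, 0, -1, 0, -0.12, 3.15, 0, 0, 0, -1, 0, -0.12, 3.15, 0, 0, 0, -1, 0, -0.12, 3.15, 0, 0, 0, 1, 0, -0.12, 3.15, 0, 0, 0, 1, 0, -0.12, 3.15, 0, 0, 0, 1, 0, -0.12, 3.15, 0, 0, 0, 1, 0, -0.12, 3.15, 0, 0, 0, 1, 0, -0.12, 3.15, 0, 0, 0, 1, 0, -0.12, 3.15, 0, 0, 0, 1]}}

```text
time_s: 3.2
tcp_pos: [0.549, -0.2013, 0.0345]
ee_rot: [[-0.385, -0.923, -0.0], [-0.923, 0.385, -0.001], [0.001, -0.0, -1.0]]
wrist_force: [-1.0, -0.7, 0.4]
gripper_width: 0.554
```

```bash
python3 - <<'E'
from h import *
st()
# release pose: book bottom edge at z=.003; grasp 16mm above centre
th=np.radians(45)
gh=(0.068*np.cos(th)+.034*np.sin(th))/2+ .016*np.cos(th)
R=Rt(-90,45); 
print(gh, R)
p=np.array([.56,-.13,gh+.004])+.019*R[:,2]
print(p, rel(p,R), rel(p+[0,0,.08],R), rel(p+[0,0,.08],Rt(-90)))
E
```

```text
t 3.2 p [ 0.549  -0.2013  0.0345] xang -112.66491249211725 z [-0.0004 -0.0012 -1.    ] F [-0.9769 -0.713   0.3754] M [ 0.1258 -0.0523  0.0211] w 0.5536285798512793 j [ -4.2329  29.4796 -18.1497   0.1066 -42.3873 -18.5108]
0.04737615433949869 [[ 0.     -0.7071  0.7071]
 [-1.     -0.      0.    ]
 [ 0.     -0.7071 -0.7071]]
[ 0.5734 -0.13    0.0379] [-1.8789  0.1234 -0.0891  8.8814 -1.7936 -4.2906] [-1.8763  0.1232 -2.0891  8.8814 -1.7936 -4.2906] [-1.8763  0.1232 -2.0891  0.0015 -0.0148 -4.533 ]
```

Request:
{"api": "move_arm", "payload": {"motion": [0, 0, 0, 0, 0, 0, 1, 0, 0, 0, 0, 0, 0, 1, 0, 0, 0, 0, 0, 0, 1, 0, 0, 0, 0, 0, 0, 1, 0, 0, 0, 0, 0, 0, 1, 0, 0, 0, 0, 0, 0, 1]}}

```text
time_s: 3.7
tcp_pos: [0.5489, -0.2013, 0.0346]
ee_rot: [[-0.385, -0.923, -0.001], [-0.923, 0.385, -0.001], [0.001, 0.0, -1.0]]
wrist_force: [-2.1, -0.2, 3.3]
gripper_width: 0.388
```

Request:
{"api": "move_arm", "payload": {"motion": [0, 0, -1, 0, 0, 0, 1, 0, 0, -2, 0, 0, 0, 1, -1, 0, -2.1, 2, -0.4, -1, 1, -1.88, 0.12, -2.1, 8.88, -1.79, -4.29, 1, -1.88, 0.12, -2.1, 8.88, -1.79, -4.29, 1, -1.88, 0.12, -2.1, 8.88, -1.79, -4.29, 1, -1.88, 0.12, -2.1, 8.88, -1.79, -4.29, 1, -1.88, 0.12, -2.1, 8.88, -1.79, -4.29, 1, -1.88, 0.12, -2.1, 8.88, -1.79, -4.29, 1, -1.88, 0.12, -2.1, 8.88, -1.79, -4.29, 1, -1.88, 0.12, -2.1, 8.88, -1.79, -4.29, 1, -1.88, 0.12, -2.1, 8.88, -1.79, -4.29, 1]}}

```text
time_s: 4.7
tcp_pos: [0.5639, -0.1495, 0.1136]
ee_rot: [[-0.017, -0.791, 0.612], [-0.998, 0.055, 0.043], [-0.067, -0.61, -0.79]]
wrist_force: [-0.8, -1.4, -4.4]
gripper_width: 0.391
```

```bash
python3 - <<'E'
from h import *
st()
cv2.imwrite("pics/e_s.png",imaging.capture("scene"))
R=Rt(-90,45)
p=np.array([.56,-.13,.0514])+.019*R[:,2]
print(rel(p,R))
E
```

```text
t 4.7 p [ 0.5639 -0.1495  0.1136] xang -90.98530349200321 z [ 0.6121  0.0425 -0.7897] F [-0.7857 -1.3873 -4.356 ] M [-0.1815  2.1492 -0.1388] w 0.3906949827909004 j [ -3.6628  14.3824 -29.9334 -30.1926  -9.3333  29.6337]
[-0.3471  0.9435  1.6546  1.4663  0.4557 -0.6998]
```

View pics/e_s.png

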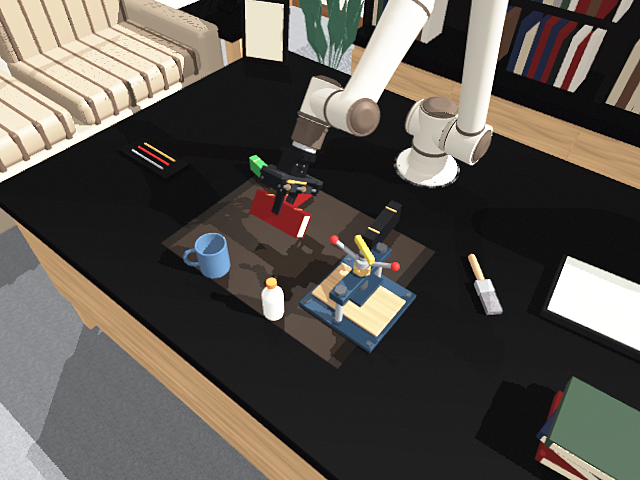

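```bash
python3 - <<'E'
from h import *
R=Rt(-90,-45)
p=np.array([.56,-.13,.0514])+.019*R[:,2]
print(R,p)
print(rel(p+[0,0,.08],R),rel(p,R))
print(rel([.56,-.13,.14],Rt(-90)))
E
```

```text
[[ 0.     -0.7071 -0.7071]
 [-1.     -0.     -0.    ]
 [ 0.      0.7071 -0.7071]] [ 0.5466 -0.13    0.038 ]
[ -0.4741   0.2568  -0.3363 -16.5252   0.8919  -0.1884] [ -0.334    1.4749   1.2439 -16.5252   0.8919  -0.1884]
[-0.5193 -0.3443 -0.5661 -7.5297  0.7009 -0.4804]
```

Request:
{"api": "move_arm", "payload": {"motion": [-0.5, 0.1, -0.5, -2, 0.2, 0, 1, -0.5, 0.1, -0.5, -16.5, 0.9, -0.2, 1, -0.5, 0.1, -0.5, -16.5, 0.9, -0.2, 1, -0.47, 0.26, -0.34, -16.5, 0.9, -0.2, 1, -0.47, 0.26, -0.34, -16.5, 0.9, -0.2, 1, -0.47, 0.26, -0.34, -16.5, 0.9, -0.2, 1, -0.47, 0.26, -0.34, -16.5, 0.9, -0.2, 1, -0.47, 0.26, -0.34, -16.5, 0.9, -0.2, 1, -0.47, 0.26, -0.34, -16.5, 0.9, -0.2, 1, -0.47, 0.26, -0.34, -16.5, 0.9, -0.2, 1, -0.47, 0.26, -0.34, -16.5, 0.9, -0.2, 1, -0.47, 0.26, -0.34, -16.5, 0.9, -0.2, 1, -0.47, 0.26, -0.34, -16.5, 0.9, -0.2, 1, -0.47, 0.26, -0.34, -16.5, 0.9, -0.2, 1, -0.47, 0.26, -0.34, -16.5, 0.9, -0.2, 1, -0.47, 0.26, -0.34, -16.5, 0.9, -0.2, 1]}}

```text
time_s: 6.08
tcp_pos: [0.5466, -0.1305, 0.1178]
ee_rot: [[0.001, -0.71, -0.704], [-1.0, 0.002, -0.003], [0.003, 0.704, -0.71]]
wrist_force: [-0.0, 0.0, -2.7]
gripper_width: 0.384
```

```bash
python3 - <<'E'
from h import *
st()
cv2.imwrite("pics/f_s.png",imaging.capture("scene")[130:350,130:430])
R=Rt(-90,-45)
p=np.array([.56,-.13,.0514])+.019*R[:,2]
print(rel(p,R))
E
```

```text
t 6.0833 p [ 0.5466 -0.1305  0.1178] xang -89.96624851686592 z [-0.704  -0.0027 -0.7102] F [-0.0228  0.0262 -2.7481] M [ 0.0899 -2.3256 -0.0499] w 0.3843038201832929 j [   2.2688   45.01     13.4172   -1.4818 -103.1356   -2.0537]
[-0.0178 -1.4212  1.4365 -0.0622 -0.0261 -0.0159]
```

View pics/f_s.png

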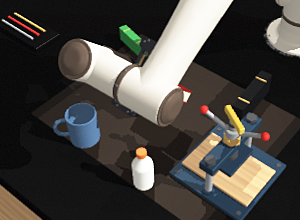

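Request:
{"api": "move_arm", "payload": {"motion": [-0.02, -0.5, 0.5, 0, 0, 0, 1, -0.02, -1, 1, 0, 0, 0, 1, -0.02, -1.3, 1.3, 0, 0, 0, 1, -0.02, -1.43, 1.43, 0, 0, 0, 1, -0.02, -1.43, 1.43, 0, 0, 0, 1, -0.02, -1.43, 1.43, 0, 0, 0, 1]}}

```text
time_s: 6.63
tcp_pos: [0.5476, -0.1303, 0.0395]
ee_rot: [[0.001, -0.713, -0.701], [-1.0, 0.002, -0.003], [0.004, 0.701, -0.713]]
wrist_force: [-0.1, -0.7, -3.1]
gripper_width: 0.387
```

Request:
{"api": "move_arm", "payload": {"motion": [0, 0, 0, 0, 0, 0, 0.05, 0, 0, 0, 0, 0, 0, 0.05, 0, 0, 0, 0, 0, 0, 0.05, 0, 0, 0, 0, 0, 0, 0.05, 0, 0, -0.3, 0, 0, 0, 0.05, 0, 0, -0.6, 0, 0, 0, 0.05, 0, 0, -0.9, 0, 0, 0, 0.05, 0, 0, -1.3, 0, 0, 0, 0.05, 0, 0, -2, 0, 0, 0, -0.5, 0, 0, -3, 0, 0, 0, -1, 0, 0, -3, 0, 0, 0, -1]}}

```text
time_s: 7.55
tcp_pos: [0.637, -0.1309, 0.1308]
ee_rot: [[0.003, -0.722, -0.692], [-1.0, 0.003, -0.007], [0.007, 0.692, -0.722]]
wrist_force: [-0.7, -0.0, 1.0]
gripper_width: 0.625
```

```bash
python3 - <<'E'
from h import *
st()
cv2.imwrite("pics/g_s.png",imaging.capture("scene")[130:350,130:430])
cv2.imwrite("pics/g_t.png",imaging.capture("top")[150:350,220:480])
print(rel([.56,-.13,.2],Rt(-90)))
E
```

```text
t 7.55 p [ 0.637  -0.1309  0.1308] xang -89.85273654293376 z [-0.6921 -0.0071 -0.7218] F [-0.7238 -0.0382  0.9991] M [ 0.0681 -1.3848 -0.0213] w 0.6248427159196771 j [   2.1039   52.7624   32.3004   -1.1442 -113.3228   -2.1564]
[ 0.0091  2.5863 -0.0434  8.8672 -0.0443 -0.0059]
```

View pics/g_s.png

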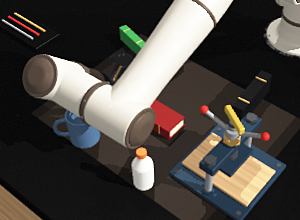

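View pics/g_t.png

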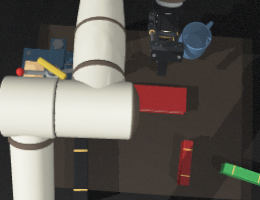

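Request:
{"api": "move_arm", "payload": {"motion": [0, 2.6, 0, 8.87, 0, 0, -1, 0, 2.6, 0, 8.87, 0, 0, -1, 0, 2.6, 0, 8.87, 0, 0, -1, 0, 2.6, 0, 8.87, 0, 0, -1, 0, 2.6, 0, 8.87, 0, 0, -1, 0, 2.6, 0, 8.87, 0, 0, -1, 0, 2.6, 0, 8.87, 0, 0, -1, 0, 2.6, 0, 8.87, 0, 0, -1, 0, 2.6, 0, 8.87, 0, 0, -1]}}

```text
time_s: 8.4
tcp_pos: [0.5568, -0.1297, 0.1991]
ee_rot: [[0.001, -1.0, -0.002], [-1.0, -0.001, -0.004], [0.004, 0.002, -1.0]]
wrist_force: [0.6, -0.3, -0.5]
gripper_width: 1.003
```

```bash
python3 - <<'E'
from h import *
st(); P=par("wrist"); im=imaging.capture("wrist"); cv2.imwrite("pics/h_w.png",im)
E
```

```text
t 8.4 p [ 0.5568 -0.1297  0.1991] xang -89.94376980977626 z [-0.0018 -0.0037 -1.    ] F [ 0.6125 -0.2787 -0.501 ] M [ 0.136  -0.081   0.0058] w 1.0029222182746769 j [  3.2303  17.9344  -9.308    0.2318 -62.873   -3.2802]
```

View pics/h_w.png

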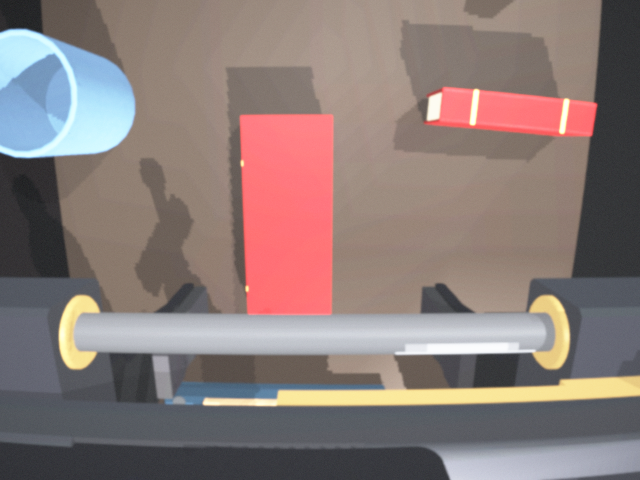

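```bash
python3 - <<'E'
from h import *
P=par("wrist")
W=np.array([onz("wrist",p,.034,P) for p in [(241,115),(333,115),(332,313),(248,313)]]);print(W)
E
```

```text
[[ 0.613  -0.2153  0.034 ]
 [ 0.5451 -0.2151  0.034 ]
 [ 0.5442 -0.0592  0.034 ]
 [ 0.6132 -0.0591  0.034 ]]
```

```bash
python3 - <<'E'
from h import *
P=par("wrist");PT=par("top")
for z,uv in((.092,(75,90)),(0,(134,103)),(0.0,(125,70))): print("mug inner edge",onz("wrist",uv,z,P))
# top view rim circle z=.092
print([onz("top",uv,.092,PT) for uv in [(402,180),(431,183),(416,173)]])
print(rel([.579,-.1835,.013],Rt(-90,0,-30)),rel(np.array([.579,-.1835,.013])-.08*Rt(-90,0,-30)[:,2],Rt(-90,0,-30)))
print(Rt(-90,0,-30))
E
```

```text
mug inner edge [ 0.7068 -0.2291  0.092 ]
mug inner edge [ 0.7071 -0.2285  0.    ]
mug inner edge [ 0.7129 -0.2549  0.    ]
[array([ 0.7523, -0.1887,  0.092 ]), array([ 0.75  , -0.2676,  0.092 ]), array([ 0.7754, -0.2263,  0.092 ])]
[ 1.3283 -0.5368  4.6481  0.0227 -6.043   0.0055] [ 2.3348 -0.5327  2.9198  0.0227 -6.043   0.0055]
[[ 0.    -1.    -0.   ]
 [-0.866 -0.     0.5  ]
 [-0.5    0.    -0.866]]
```

Request:
{"api": "move_arm", "payload": {"motion": [2.33, -0.53, 2.0, 0, -6.04, 0, -1, 2.33, -0.53, 2.5, 0, -6.04, 0, -1, 2.33, -0.53, 2.9, 0, -6.04, 0, -1, 2.33, -0.53, 2.9, 0, -6.04, 0, -1, 2.33, -0.53, 2.9, 0, -6.04, 0, -1, 2.33, -0.53, 2.9, 0, -6.04, 0, -1, 2.33, -0.53, 2.9, 0, -6.04, 0, -1, 2.33, -0.53, 2.9, 0, -6.04, 0, -1]}}

```text
time_s: 9.12
tcp_pos: [0.5799, -0.2228, 0.0842]
ee_rot: [[0.003, -1.0, -0.001], [-0.867, -0.003, 0.498], [-0.498, -0.0, -0.867]]
wrist_force: [-0.0, 0.5, 0.4]
gripper_width: 1.001
```

```bash
python3 - <<'E'
from h import *
st()
print(rel([.579,-.1835,.013],Rt(-90,0,-30)))
E
```

```text
t 9.1167 p [ 0.5799 -0.2228  0.0842] xang -89.83447097496682 z [-0.0013  0.4981 -0.8671] F [-0.0489  0.4911  0.4281] M [-0.978  -0.0425  0.0532] w 1.00066302723995 j [-21.1879  36.7888   9.1992 -28.5583 -76.059   31.7371]
[ 0.0346  0.0191  2.0332  0.0153 -0.0248  0.0287]
```

Request:
{"api": "move_arm", "payload": {"motion": [0.03, 0.02, 0.8, 0, 0, 0, -1, 0.03, 0.02, 1.5, 0, 0, 0, -1, 0.03, 0.02, 2.03, 0, 0, 0, -1, 0.03, 0.02, 2.03, 0, 0, 0, -1, 0.03, 0.02, 2.03, 0, 0, 0, 1, 0.03, 0.02, 2.03, 0, 0, 0, 1, 0.03, 0.02, 2.03, 0, 0, 0, 1, 0.03, 0.02, 2.03, 0, 0, 0, 1, 0.03, 0.02, 2.03, 0, 0, 0, 1, 0.03, 0.02, 2.03, 0, 0, 0, 1, 0.03, 0.02, 2.03, 0, 0, 0, 1]}}

```text
time_s: 10.03
tcp_pos: [0.5792, -0.1841, 0.0154]
ee_rot: [[0.004, -1.0, -0.0], [-0.867, -0.004, 0.498], [-0.498, -0.002, -0.867]]
wrist_force: [-1.6, -0.4, 6.5]
gripper_width: 0.78
```

```bash
python3 - <<'E'
from h import *
st()
print(rel([.591,-.1835,.06],Rt(-90,0,-30)),rel([.591,-.1,.042],Rt(-90,0,-30)),rel([.591,-.06,.036],Rt(-90,0,-30)))
E
```

```text
t 10.0333 p [ 0.5792 -0.1841  0.0154] xang -89.71706576461582 z [-0.0004  0.498  -0.8672] F [-1.6187 -0.3723  6.4645] M [0.0102 0.4703 0.4457] w 0.7799330042778023 j [-18.3344  39.832    3.9706 -30.7364 -67.6195  33.9275]
[-0.5668 -0.2966 -0.961   0.0046 -0.0265  0.0491] [-2.153  -0.304   0.4688  0.0046 -0.0265  0.0491] [-2.9454 -0.3076  1.0969  0.0046 -0.0265  0.0491]
```

Request:
{"api": "move_arm", "payload": {"motion": [-0.3, 0, -0.5, 0, 0, 0, 1, -0.57, -0.3, -0.96, 0, 0, 0, 1, -1.3, -0.3, -0.6, 0, 0, 0, 1, -2.2, -0.31, 0.1, 0, 0, 0, 1, -3.12, -0.31, 0.79, 0, 0, 0.05, 1, -3.12, -0.31, 0.79, 0, 0, 0.05, 1, -3.12, -0.31, 0.79, 0, 0, 0.05, 1, -3.12, -0.31, 0.79, 0, 0, 0.05, 1]}}

```text
time_s: 10.7
tcp_pos: [0.5911, -0.0599, 0.05]
ee_rot: [[0.001, -1.0, -0.001], [-0.868, -0.001, 0.497], [-0.497, 0.0, -0.868]]
wrist_force: [0.5, 0.0, -2.2]
gripper_width: 0.78
```

```bash
python3 - <<'E'
from h import *
st()
cv2.imwrite("pics/i_t.png",cv2.resize(imaging.capture("top")[170:300,220:420],None,fx=4,fy=4))
s=imaging.capture("scene"); crop(s,230,170,430,350,4,"i_s.png")
for z in(.040,.036): print(rel([.5915,-.06,z],Rt(-90,0,-30)))
E
```

```text
t 10.7 p [ 0.5911 -0.0599  0.05  ] xang -89.93251392850459 z [-0.0008  0.4974 -0.8675] F [ 0.4517  0.035  -2.1664] M [-1.3619  0.003   0.0259] w 0.7799289044124093 j [ -7.478   34.147   -0.5433 -33.3007 -63.9043  24.8044]
[ 0.0988 -0.0035  0.2343 -0.006  -0.0349 -0.0084]
[ 0.1485 -0.0035  0.321  -0.006  -0.0349 -0.0084]
```

View pics/i_t.png

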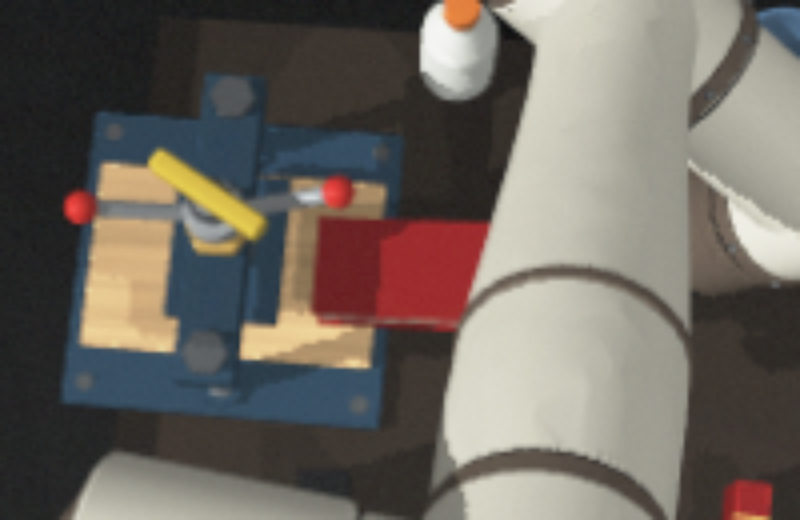

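View pics/i_s.png

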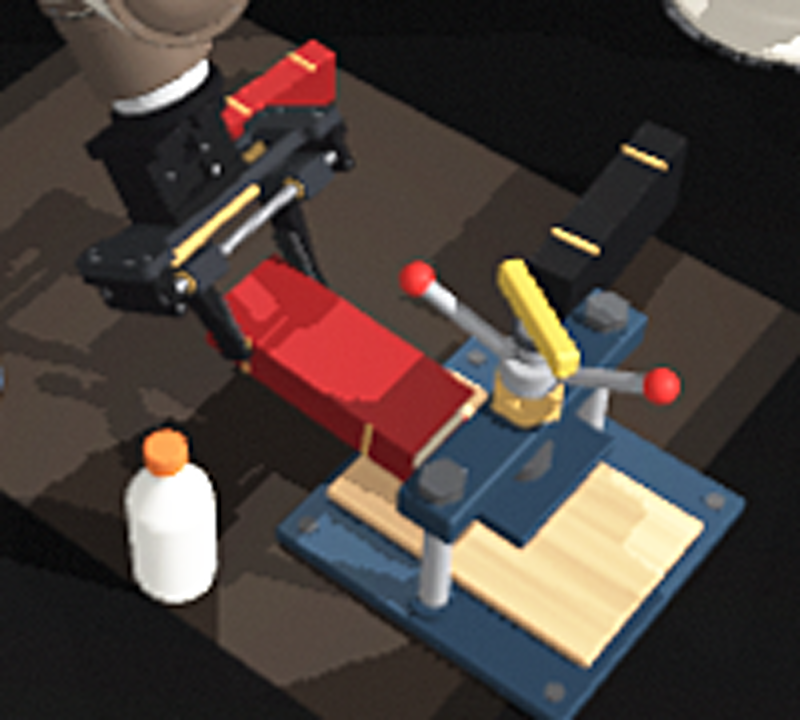

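Request:
{"api": "move_arm", "payload": {"motion": [0.1, 0, 0.23, 0, 0, 0, 1, 0.14, 0, 0.3, 0, 0, 0, 1, 0.15, 0, 0.32, 0, 0, 0, 1, 0.15, 0, 0.32, 0, 0, 0, 1]}}

```text
time_s: 11.13
tcp_pos: [0.5918, -0.0614, 0.0358]
ee_rot: [[-0.002, -1.0, 0.002], [-0.868, 0.002, 0.497], [-0.497, -0.001, -0.868]]
wrist_force: [0.2, -1.9, -0.3]
gripper_width: 0.777
```

```bash
python3 - <<'E'
from h import *
st()
for y in(-.03,.083): print(rel([.5915,y,.0355],Rt(-90,0,-30)))
E
```

```text
t 11.1333 p [ 0.5918 -0.0614  0.0358] xang -90.1096098623991 z [ 0.0018  0.4967 -0.8679] F [ 0.2268 -1.9054 -0.3119] M [-1.3799 -0.2078 -0.1007] w 0.7768863628294705 j [ -7.6505  35.2379  -0.8803 -33.6785 -62.6349  25.6741]
[-0.6776  0.0097  0.3959 -0.0209 -0.0442 -0.019 ]
[-3.1295  0.0163  1.7989 -0.0209 -0.0442 -0.019 ]
```

Request:
{"api": "move_arm", "payload": {"motion": [-0.34, 0, 0.2, 0, 0, 0, 1, -0.68, 0, 0.4, 0, 0, 0, 1, -1, 0, 0.58, 0, 0, 0, 1, -1.3, 0, 0.75, 0, 0, 0, 1, -1.6, 0, 0.92, 0, 0, 0, 1]}}

```text
time_s: 11.55
tcp_pos: [0.5919, 0.0142, 0.0357]
ee_rot: [[-0.001, -1.0, 0.002], [-0.868, 0.002, 0.497], [-0.497, -0.001, -0.868]]
wrist_force: [-0.5, -1.7, -0.2]
gripper_width: 0.782
```

```bash
python3 - <<'E'
from h import *
st()
for y in(.083,): print(rel([.5915,y,.0355],Rt(-90,0,-30)))
E
```

```text
t 11.55 p [0.5919 0.0142 0.0357] xang -90.06489498684729 z [ 0.0017  0.4967 -0.8679] F [-0.4597 -1.7177 -0.1685] M [-1.3145 -0.1844 -0.0573] w 0.7817002645283706 j [ -0.7766  33.6806  -3.4978 -35.5677 -58.6387  21.197 ]
[-1.4896  0.012   0.8595 -0.0189 -0.0435 -0.0112]
```

Request:
{"api": "move_arm", "payload": {"motion": [-0.35, 0, 0.2, 0, 0, 0, 1, -0.7, 0, 0.4, 0, 0, 0, 1, -1.05, 0.01, 0.61, 0, 0, 0, 1, -1.35, 0.01, 0.78, 0, 0, 0, 1, -1.49, 0.01, 0.86, 0, 0, 0, 1, -1.49, 0.01, 0.86, 0, 0, 0, 1]}}

```text
time_s: 12.05
tcp_pos: [0.5912, 0.0858, 0.0357]
ee_rot: [[0.001, -1.0, 0.0], [-0.867, -0.001, 0.498], [-0.498, -0.001, -0.867]]
wrist_force: [0.4, 2.1, 0.8]
gripper_width: 0.781
```

```bash
python3 - <<'E'
from h import *
st()
cv2.imwrite("pics/j_t.png",cv2.resize(imaging.capture("top")[170:300,220:420],None,fx=4,fy=4))
s=imaging.capture("scene"); cv2.imwrite("pics/j_s0.png",s);crop(s,280,210,430,360,5,"j_s.png")
E
```

```text
t 12.05 p [0.5912 0.0858 0.0357] xang -89.92811815009614 z [ 0.0003  0.4981 -0.8671] F [0.4276 2.0881 0.7981] M [-0.1446 -0.1972  0.102 ] w 0.7810812711747518 j [  5.9195  32.7952  -4.8575 -37.1057 -55.2102  16.5804]
```

View pics/j_s.png

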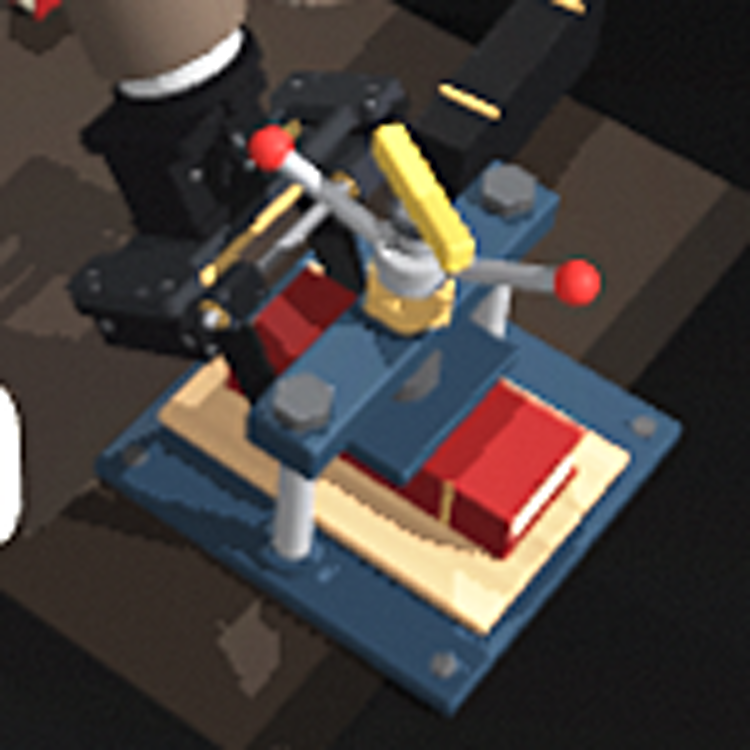

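View pics/j_t.png

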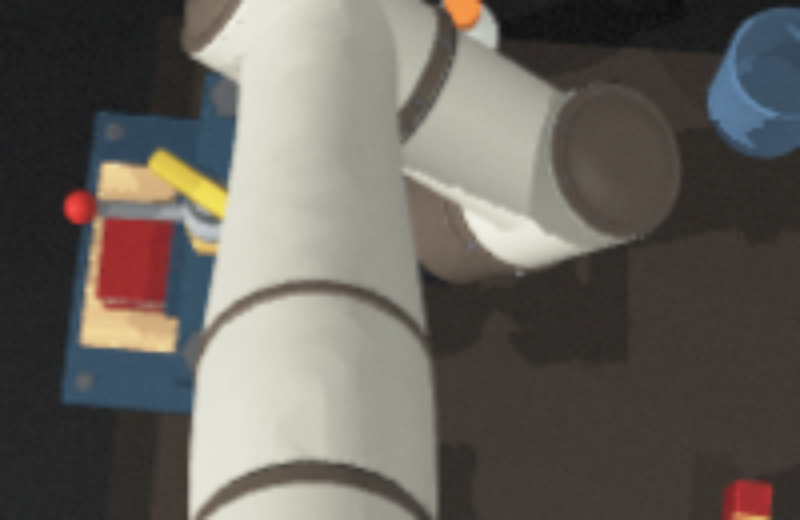

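```bash
python3 - <<'E'
from h import *
PT=par("top");PS=par("scene")
c=lambda x,y:(220+(x+.5)/4-.5,170+(y+.5)/4-.5)
print([onz("top",c(*p),.054,PT) for p in[(106,219),(99,301)]])
q=lambda x,y:(280+(x+.5)/5-.5,210+(y+.5)/5-.5)
print([onz("scene",q(*p),.054,PS) for p in[(586,434),(506,529)]], [onz("scene",q(*p),.020,PS) for p in[(630,455),(488,632),(160,410)]])
print([onz("top",c(*p),.02,PT) for p in [(102,164),(81,346)]])
E
```

```text
[array([0.6083, 0.2227, 0.054 ]), array([0.5515, 0.2213, 0.054 ])]
[array([0.5585, 0.2248, 0.054 ]), array([0.6298, 0.2246, 0.054 ])] [array([0.5317, 0.2394, 0.02  ]), array([0.6625, 0.2401, 0.02  ]), array([0.6585, 0.0373, 0.02  ])]
[array([0.6561, 0.2359, 0.02  ]), array([0.526 , 0.2363, 0.02  ])]
```

Request:
{"api": "move_arm", "payload": {"motion": [0, 0, 0, 0, 0, 0, -1, 0, 0, 0, 0, 0, 0, -1, 0, 0, 0, 0, 0, 0, -1, 0, 0, 0, 0, 0, 0, -1, 0, 0, -0.5, 0, 0, 0, -1, 0, 0, -1.2, 0, 0, 0, -1, 0, 0, -2, 0, 0, 0, -1, 0, 0, -3, 0, 0, 0, -1, 0, 0, -4, 0, 0, 0, -1, 0, 0, -4, 0, 0, 0, -1]}}

```text
time_s: 12.98
tcp_pos: [0.5951, 0.0002, 0.1822]
ee_rot: [[0.005, -1.0, 0.015], [-0.869, 0.003, 0.494], [-0.494, -0.015, -0.869]]
wrist_force: [0.8, 0.3, 1.1]
gripper_width: 1.001
```

```bash
python3 - <<'E'
from h import *
st()
s=imaging.capture("scene");crop(s,280,210,430,360,5,"k_s.png")
s=imaging.capture("top");crop(s,220,170,370,290,5,"k_t.png")
E
```

```text
t 12.9833 p [0.5951 0.0002 0.1822] xang -89.66139452104453 z [ 0.0145  0.4941 -0.8693] F [0.822  0.2933 1.1163] M [-0.8513 -0.2135 -0.1013] w 1.0011463137550154 j [ -1.4269  24.0055   3.1182 -31.3517 -71.8211  12.2252]
```

View pics/k_s.png

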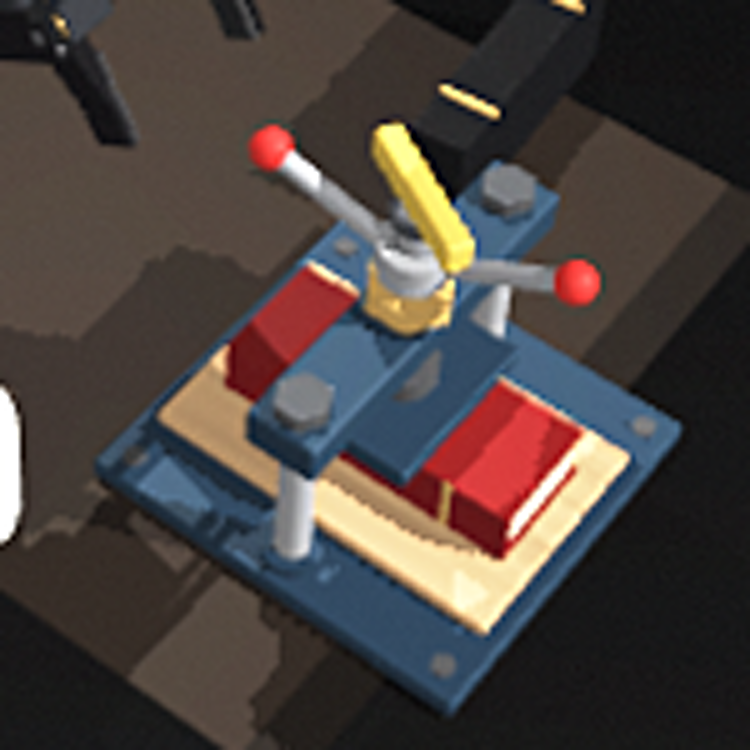

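View pics/k_t.png

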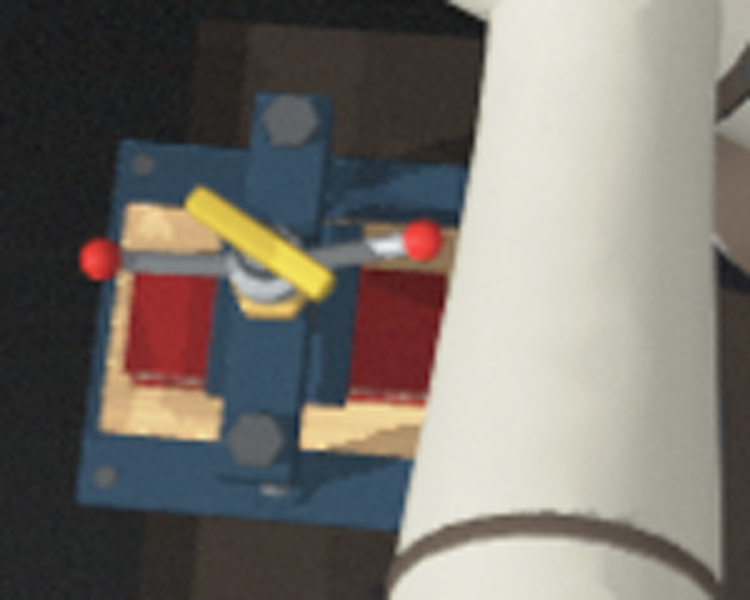

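```bash
python3 - <<'E'
from h import *
print(rel([.592,.05,.28],Rt(59.2)), rel([.592,0.03,.28],Rt(-90)))
E
```

```text
[ -2.2976  -0.0107  -1.6691  -7.7488   2.0553 -28.9776] [-1.8641 -0.0119 -1.9182 -0.0568  5.9744 -0.0133]
```

Request:
{"api": "move_arm", "payload": {"motion": [-0.4, 0, -1.2, 0, 2, 0, -1, -1.86, 0, -1.92, 0, 5.97, 0, -1, -1.86, 0, -1.92, 0, 5.97, 0, -1, -1.86, 0, -1.92, 0, 5.97, 0, 0, -1.86, 0, -1.92, 0, 5.97, 0, 0, -1.86, 0, -1.92, 0, 5.97, 0, 0]}}

```text
time_s: 13.58
tcp_pos: [0.5901, 0.0323, 0.2777]
ee_rot: [[0.002, -1.0, -0.0], [-1.0, -0.002, 0.0], [-0.0, 0.0, -1.0]]
wrist_force: [-0.7, -0.0, -1.0]
gripper_width: 0.851
```

```bash
python3 - <<'E'
from h import *
st()
print(rel([.592,.137,.25],Rt(59.2)))
E
```

```text
t 13.5833 p [0.5901 0.0323 0.2777] xang -89.8808615773071 z [-0.0002  0.     -1.    ] F [-0.6677 -0.0216 -0.9881] M [0.1133 0.0101 0.0548] w 0.8505811128456204 j [ 18.8199  16.852    0.7388  -0.0054 -73.8955 -18.6993]
[ -2.6172  -0.0539   0.6926   0.0002   0.0028 -29.8162]
```

Request:
{"api": "move_arm", "payload": {"motion": [-0.5, 0, 0, 0, 0, -29.8, 0, -1.2, -0.03, 0, 0, 0, -29.8, 0, -2, -0.05, 0, 0, 0, -29.8, 0, -2.62, -0.05, 0, 0, 0, -29.8, 0, -2.62, -0.05, 0.3, 0, 0, -29.8, 0, -2.62, -0.05, 0.69, 0, 0, -29.8, 0, -2.62, -0.05, 0.69, 0, 0, -29.8, 0, -2.62, -0.05, 0.69, 0, 0, -29.8, 0, -2.62, -0.05, 0.69, 0, 0, -29.8, 0, -2.62, -0.05, 0.69, 0, 0, -29.8, 0, -2.62, -0.05, 0.69, 0, 0, -29.8, 0, -2.62, -0.05, 0.69, 0, 0, -29.8, 0, -2.62, -0.05, 0.69, 0, 0, -29.8, 0, -2.62, -0.05, 0.69, 0, 0, -29.8, 0, -2.62, -0.05, 0.69, 0, 0, -29.8, 0, -2.62, -0.05, 0.69, 0, 0, -29.8, 0, -2.62, -0.05, 0.69, 0, 0, -29.8, 0, -2.62, -0.05, 0.69, 0, 0, -29.8, 0, -2.62, -0.05, 0.69, 0, 0, -29.8, 0, -2.62, -0.05, 0.69, 0, 0, -29.8, 0]}}

```text
time_s: 15.25
tcp_pos: [0.5913, 0.1356, 0.2477]
ee_rot: [[0.598, 0.802, -0.005], [0.802, -0.598, 0.001], [-0.002, -0.004, -1.0]]
wrist_force: [-0.6, -0.0, -0.5]
gripper_width: 0.499
```

```bash
python3 - <<'E'
from h import *
st()
cv2.imwrite("pics/l_w.png",imaging.capture("wrist"))
print(rel([.592,.137,.25],Rt(59.2)))
E
```

```text
t 15.25 p [0.5913 0.1356 0.2477] xang 53.29768006446413 z [-0.0048  0.0007 -1.    ] F [-0.6155 -0.0339 -0.4795] M [-0.0675 -0.0646  0.0057] w 0.49863956817267074 j [ 28.0978  19.4875   0.3111  -0.1733 -71.047  115.2562]
[ 0.039  -0.0071 -0.0568 -0.0492  0.0258 -1.1339]
```

View pics/l_w.png

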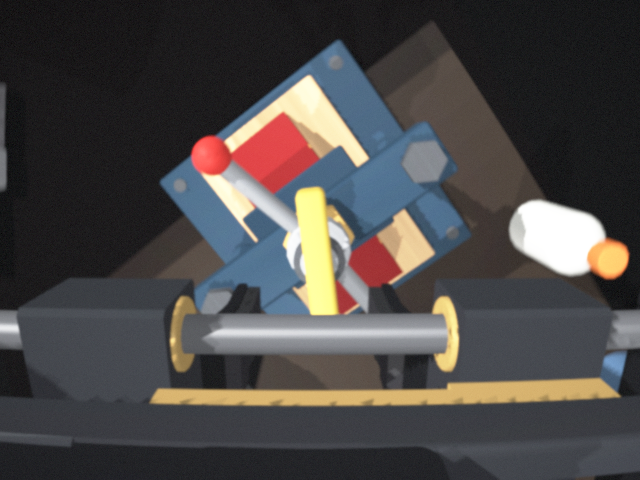

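```bash
python3 - <<'E'
from h import *
P=par("wrist")
a=onz("wrist",(311,189),.205,P);b=onz("wrist",(322.5,312),.205,P);d=a-b;print(a,b,np.degrees(np.arctan2(d[1],d[0])), a-.04*d/np.linalg.norm(d))
print(onz("wrist",(211,155),.186,P))
for z in (.19,.187):print(rel([.592,.137,z],Rt(59.2)))
E
```

```text
[0.6176 0.1721 0.205 ] [0.5848 0.1181 0.205 ] 58.76919850807329 [0.5968 0.1379 0.205 ]
[0.5852 0.2153 0.186 ]
[ 0.0427 -0.0009  1.4432 -0.0492  0.0258 -1.1339]
[ 0.0428 -0.0006  1.5182 -0.0492  0.0258 -1.1339]
```

Request:
{"api": "move_arm", "payload": {"motion": [0.05, 0, 0.3, -0.05, 0.03, -1.1, 0, 0.06, 0, 0.8, -0.05, 0.03, -1.1, 0, 0.06, 0, 1.3, -0.05, 0.03, -1.1, 0, 0.06, 0, 1.5, -0.05, 0.03, -1.1, 0, 0.06, 0, 1.5, -0.05, 0.03, -1.1, 0, 0.06, 0, 1.5, -0.05, 0.03, -1.1, 1, 0.06, 0, 1.5, -0.05, 0.03, -1.1, 1, 0.06, 0, 1.5, -0.05, 0.03, -1.1, 1, 0.06, 0, 1.5, -0.05, 0.03, -1.1, 1, 0.06, 0, 1.5, -0.05, 0.03, -1.1, 1, 0.06, 0, 1.5, -0.05, 0.03, -1.1, 1, 0.06, 0, 1.5, -0.05, 0.03, -1.1, 1]}}

```text
time_s: 16.3
tcp_pos: [0.5949, 0.1366, 0.189]
ee_rot: [[0.515, 0.857, 0.006], [0.857, -0.515, -0.0], [0.003, 0.005, -1.0]]
wrist_force: [4.8, -5.1, -2.3]
gripper_width: 0.205
```

```bash
python3 - <<'E'
from h import *
st(); s=r.sense(); print("F tool",s["ee_rot"].T@s["wrist_force"])
s=imaging.capture("scene");crop(s,280,180,430,330,5,"m_s.png")
E
```

```text
t 16.3 p [0.5949 0.1366 0.189 ] xang 59.024713326080764 z [ 0.0062 -0.0004 -1.    ] F [ 4.8299 -5.0699 -2.345 ] M [-1.4205 -1.9292 -0.055 ] w 0.20468204947095087 j [ 28.2067  21.8658  -4.8955   0.208  -62.9377 120.7234]
F tool [-1.8678  6.7375  2.3766]
```

View pics/m_s.png

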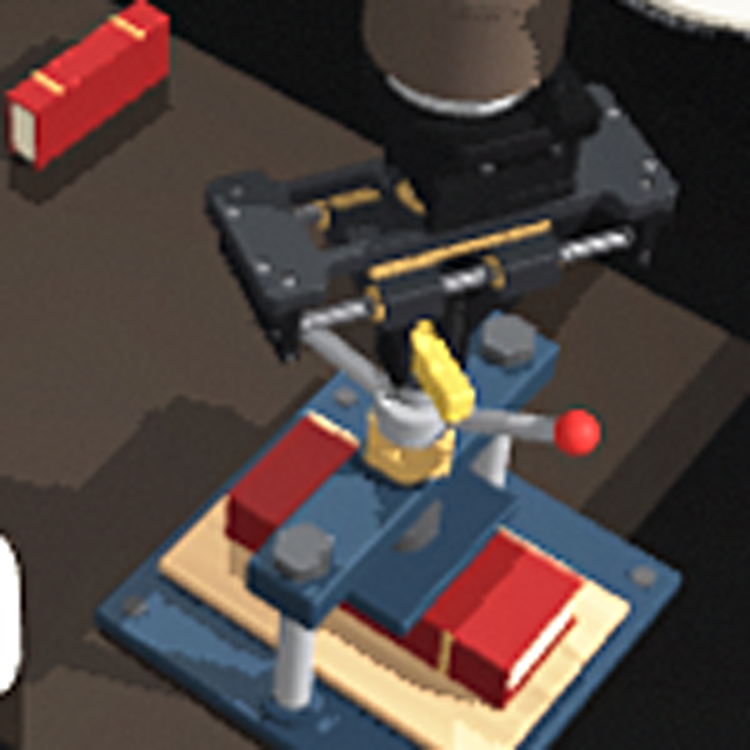

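Request:
{"api": "move_arm", "payload": {"motion": [0, 0.05, 0, 0, 0, 0, 1, 0, 0.05, 0, 0, 0, 0, 1, 0, 0.05, 0, 0, 0, 0, 1, 0, 0.05, 0, 0, 0, 0, 1, 0, 0.05, 0, 0, 0, 0, 1]}}

```text
time_s: 16.77
tcp_pos: [0.5953, 0.1364, 0.189]
ee_rot: [[0.515, 0.857, 0.004], [0.857, -0.515, 0.001], [0.002, 0.003, -1.0]]
wrist_force: [-4.4, 3.1, 0.4]
gripper_width: 0.204
```

```bash
python3 - <<'E'
from h import *
st(); s=r.sense(); print("F tool",s["ee_rot"].T@s["wrist_force"],s["ee_rot"].T@s["moment"])
E
```

```text
t 16.7667 p [0.5953 0.1364 0.189 ] xang 59.02478148605824 z [ 0.0036  0.0006 -1.    ] F [-4.4183  3.1175  0.4052] M [ 0.943   1.2975 -0.0592] w 0.20414746524219676 j [ 28.1059  21.9575  -4.7063   0.0731 -63.1398 120.8858]
F tool [ 0.3999 -5.3916 -0.419 ] [1.5977 0.1406 0.0633]
```

Request:
{"api": "move_arm", "payload": {"motion": [0, -0.025, 0.006, 0, 0, 1.2, 1, 0, -0.025, 0.012, 0, 0, 2.4, 1, 0, -0.025, 0.018, 0, 0, 3.6, 1, 0, -0.025, 0.025, 0, 0, 4.8, 1, 0, -0.025, 0.031, 0, 0, 6, 1, 0, -0.025, 0.031, 0, 0, 6, 1]}}

```text
time_s: 17.27
tcp_pos: [0.5949, 0.1367, 0.1878]
ee_rot: [[0.875, 0.484, 0.005], [0.484, -0.875, 0.0], [0.004, 0.002, -1.0]]
wrist_force: [1.2, -1.1, -1.5]
gripper_width: 0.205
```

```bash
python3 - <<'E'
from h import *
st(); s=r.sense(); print("F tool",s["ee_rot"].T@s["wrist_force"],s["ee_rot"].T@s["moment"])
s=imaging.capture("scene");crop(s,280,180,430,330,5,"n_s.png")
E
```

```text
t 17.2667 p [0.5949 0.1367 0.1878] xang 28.949214391555792 z [ 0.0047  0.0004 -1.    ] F [ 1.1621 -1.0768 -1.4531] M [-0.3021 -0.4403  0.1467] w 0.20491923240864912 j [ 28.1731  21.9526  -4.9047   0.12   -62.897   90.7215]
F tool [0.4895 1.5019 1.4581] [-0.4769  0.2394 -0.1483]
```

View pics/n_s.png

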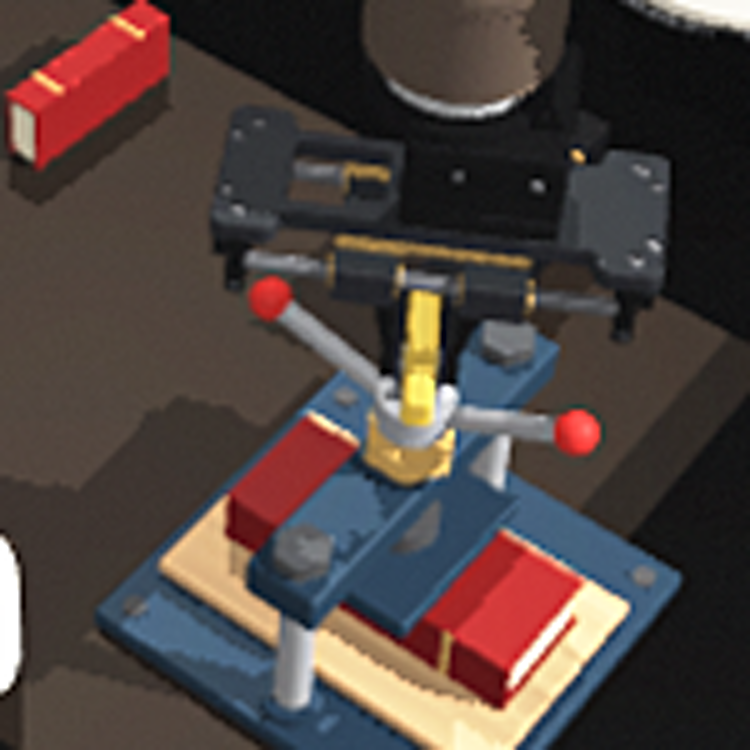

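Request:
{"api": "move_arm", "payload": {"motion": [0, 0, 0.007, 0, 0, 1.3, 1, 0, 0, 0.014, 0, 0, 2.6, 1, 0, 0, 0.02, 0, 0, 3.9, 1, 0, 0, 0.027, 0, 0, 5.2, 1, 0, 0, 0.034, 0, 0, 6.5, 1, 0, 0, 0.041, 0, 0, 7.8, 1, 0, 0, 0.048, 0, 0, 9.1, 1, 0, 0, 0.054, 0, 0, 10.4, 1, 0, 0, 0.061, 0, 0, 11.7, 1, 0, 0, 0.068, 0, 0, 13, 1, 0, 0, 0.075, 0, 0, 14.3, 1, 0, 0, 0.082, 0, 0, 15.6, 1, 0, 0, 0.088, 0, 0, 16.9, 1, 0, 0, 0.095, 0, 0, 18.2, 1, 0, 0, 0.102, 0, 0, 19.5, 1, 0, 0, 0.109, 0, 0, 20.8, 1, 0, 0, 0.116, 0, 0, 22.1, 1, 0, 0, 0.122, 0, 0, 23.4, 1, 0, 0, 0.129, 0, 0, 24.7, 1, 0, 0, 0.136, 0, 0, 26, 1]}}

```text
time_s: 18.98
tcp_pos: [0.5956, 0.1369, 0.184]
ee_rot: [[-0.184, -0.983, 0.007], [-0.983, 0.184, -0.001], [-0.001, -0.007, -1.0]]
wrist_force: [-1.3, -0.9, 3.7]
gripper_width: 0.238
```

```bash
python3 - <<'E'
from h import *
st(); s=r.sense(); print("F tool",s["ee_rot"].T@s["wrist_force"],s["ee_rot"].T@s["moment"])
E
```

```text
t 18.9833 p [0.5956 0.1369 0.184 ] xang -100.59365765955388 z [ 0.0072 -0.0007 -1.    ] F [-1.2846 -0.8809  3.6526] M [-0.1207  0.2234  1.7322] w 0.2376386456655037 j [ 28.2171  22.1365  -5.2525   0.2586 -62.2689 -38.9305]
F tool [ 1.0997  1.0746 -3.6611] [-0.1985  0.1473 -1.7332]
```

Request:
{"api": "move_arm", "payload": {"motion": [0, 0, 0, 0, 0, 0, 0.3, 0, 0, 0, 0, 0, 0, 0, 0, 0, 0, 0, 0, 0, 0, 0, 0, 0, 0, 0, 0, 0, 0, 0, -0.6, 0, 0, 0, 0, 0, 0, -1.2, 0, 0, 0, 0, 0, 0, -1.2, 0, 0, 0, 0]}}

```text
time_s: 19.57
tcp_pos: [0.5981, 0.1375, 0.2375]
ee_rot: [[-0.183, -0.983, 0.017], [-0.983, 0.183, 0.002], [-0.005, -0.016, -1.0]]
wrist_force: [0.7, -0.5, 1.4]
gripper_width: 0.497
```

```bash
python3 - <<'E'
from h import *
st(); 
s=imaging.capture("scene");crop(s,280,180,430,330,5,"o_s.png")
cv2.imwrite("pics/o_w.png",imaging.capture("wrist"))
E
```

```text
t 19.5667 p [0.5981 0.1375 0.2375] xang -100.53236403281943 z [ 0.017   0.0021 -0.9999] F [ 0.702  -0.4508  1.3671] M [ 0.0803 -0.1828 -0.0145] w 0.49684890120125286 j [ 28.2217  19.8824  -0.7849   0.3789 -68.4182 -38.893 ]
```

View pics/o_s.png

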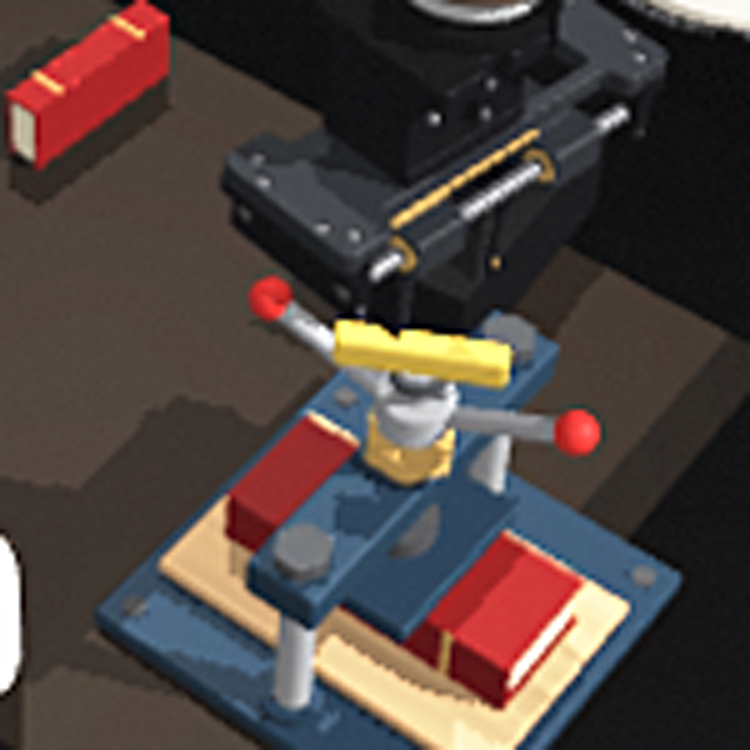

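View pics/o_w.png

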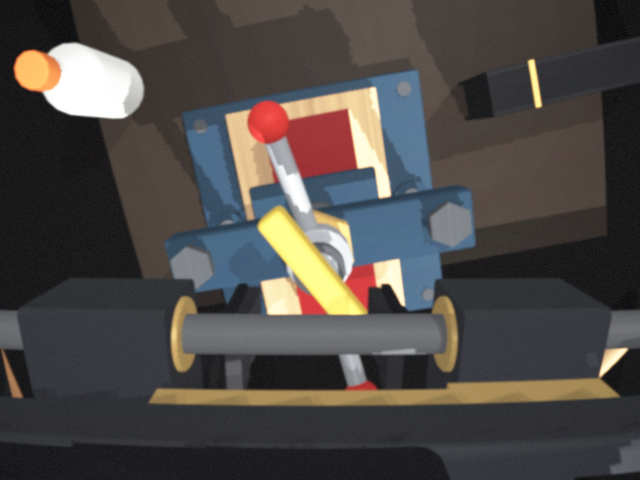

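```bash
python3 - <<'E'
from h import *
P=par("wrist")
a=onz("wrist",(272,216),.199,P);b=onz("wrist",(350,310),.199,P);d=a-b;print(a,b,np.degrees(np.arctan2(d[1],d[0])),a-.04*d/np.linalg.norm(d))
print("ball",onz("wrist",(268.5,122.5),.186,P),"ballfoot")
E
python3 - <<'E'
import cv2
t=cv2.imread('pics/o_s.png');cv2.imwrite('pics/o_s2.png',cv2.resize(t[420:700,220:600],None,fx=2,fy=2))
E
```

```text
[0.6107 0.102  0.199 ] [0.5828 0.1547 0.199 ] -62.083395176450644 [0.592  0.1374 0.199 ]
ball [0.605  0.0598 0.186 ] ballfoot
```

View pics/o_s2.png

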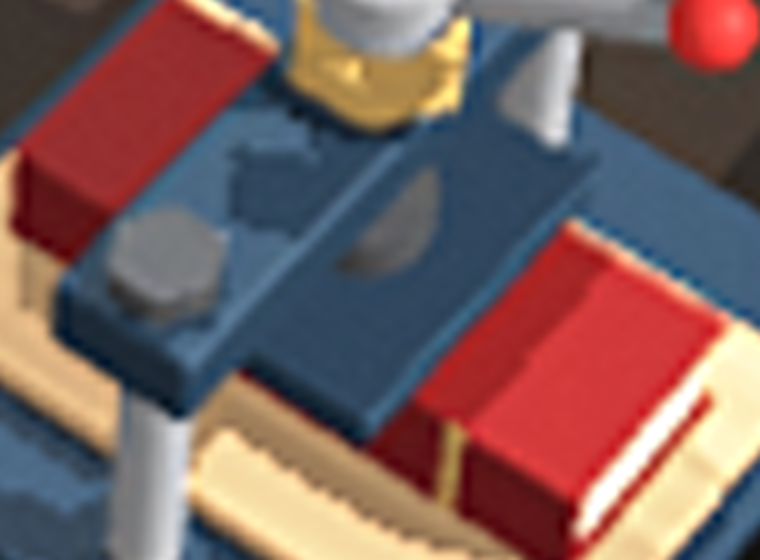

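```bash
python3 - <<'E'
from h import *
print(rel([.5853,.2144,.26],Rt(20)))
E
```

```text
[ -1.8518   0.606   -0.6723  -0.0976  -0.0905 -24.1198]
```

Request:
{"api": "move_arm", "payload": {"motion": [0, 0, -0.67, 0, 0, -24.1, 0, -0.5, 0.2, -0.67, 0, 0, -24.1, 0, -1, 0.4, -0.67, 0, 0, -24.1, 0, -1.5, 0.6, -0.67, -0.1, -0.1, -24.1, 0, -1.85, 0.6, -0.67, -0.1, -0.1, -24.1, 0, -1.85, 0.6, -0.67, -0.1, -0.1, -24.1, 0, -1.85, 0.6, -0.67, -0.1, -0.1, -24.1, 0, -1.85, 0.6, -0.67, -0.1, -0.1, -24.1, 0, -1.85, 0.6, -0.67, -0.1, -0.1, -24.1, 0, -1.85, 0.6, -0.67, -0.1, -0.1, -24.1, 0, -1.85, 0.6, -0.67, -0.1, -0.1, -24.1, 0, -1.85, 0.6, -0.67, -0.1, -0.1, -24.1, 0, -1.85, 0.6, -0.67, -0.1, -0.1, -24.1, 0, -1.85, 0.6, -0.67, -0.1, -0.1, -24.1, 0, -1.85, 0.6, -0.67, -0.1, -0.1, -24.1, 0]}}

```text
time_s: 20.92
tcp_pos: [0.585, 0.2141, 0.2583]
ee_rot: [[0.992, 0.125, -0.002], [0.125, -0.992, 0.0], [-0.002, -0.001, -1.0]]
wrist_force: [0.9, -0.8, 0.1]
gripper_width: 0.499
```

```bash
python3 - <<'E'
from h import *
st()
print(rel([.5853,.2144,.245],Rt(97.4)))
E
```

```text
t 20.9167 p [0.585  0.2141 0.2583] xang 7.182233237348361 z [-0.0022  0.0003 -1.    ] F [ 0.9124 -0.8465  0.0522] M [-0.0468 -0.044   0.0015] w 0.4992659967855186 j [ 34.924   20.6947   3.5857  -0.0872 -72.9847  62.2838]
[  0.0098  -0.0064   0.3317  -0.0239   0.0143 -18.0436]
```

Request:
{"api": "move_arm", "payload": {"motion": [0, 0, 0.33, 0, 0, -18.04, 0, 0, 0, 0.33, 0, 0, -18.04, 0, 0, 0, 0.33, 0, 0, -18.04, 0, 0, 0, 0.33, 0, 0, -18.04, 0, 0, 0, 0.33, 0, 0, -18.04, 0, 0, 0, 0.33, 0, 0, -18.04, 0, 0, 0, 0.33, 0, 0, -18.04, 0, 0, 0, 0.33, 0, 0, -18.04, 0, 0, 0, 0.33, 0, 0, -18.04, 0, 0, 0, 0.33, 0, 0, -18.04, 0, 0, 0, 0.33, 0, 0, -18.04, 0, 0, 0, 0.33, 0, 0, -18.04, 0, 0, 0, 0.33, 0, 0, -18.04, 0, 0, 0, 0.33, 0, 0, -18.04, 0, 0, 0, 0.33, 0, 0, -18.04, 0]}}

```text
time_s: 22.17
tcp_pos: [0.5845, 0.2139, 0.2439]
ee_rot: [[-0.126, 0.992, -0.004], [0.992, 0.126, -0.0], [0.0, -0.004, -1.0]]
wrist_force: [0.5, 0.1, 0.9]
gripper_width: 0.499
```

```bash
python3 - <<'E'
from h import *
st(); P=par("wrist"); im=imaging.capture("wrist");cv2.imwrite("pics/p_w.png",im); print(proj("wrist",[.5853,.2144,.186],P))
s=imaging.capture("scene");crop(s,280,180,430,330,5,"p_s.png")
print(rel([.5853,.2144,.178],Rt(97.4)))
E
```

```text
t 22.1667 p [0.5845 0.2139 0.2439] xang 97.24620791321628 z [-0.004  -0.0005 -1.    ] F [0.4566 0.0797 0.8661] M [-0.026  -0.076   0.0173] w 0.4990202734838141 j [ 34.9184  21.1571   2.2427  -0.1141 -71.287  152.3647]
[313.1748 267.5086]
[ 0.0095  0.0213  1.6596 -0.0372 -0.0023 -0.024 ]
```

View pics/p_w.png

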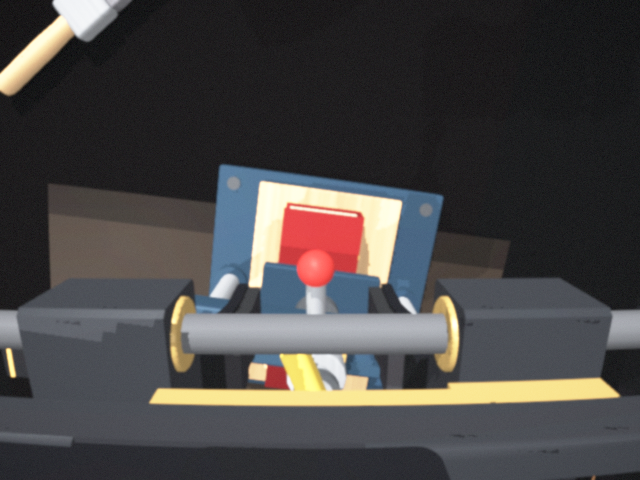

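View pics/p_s.png

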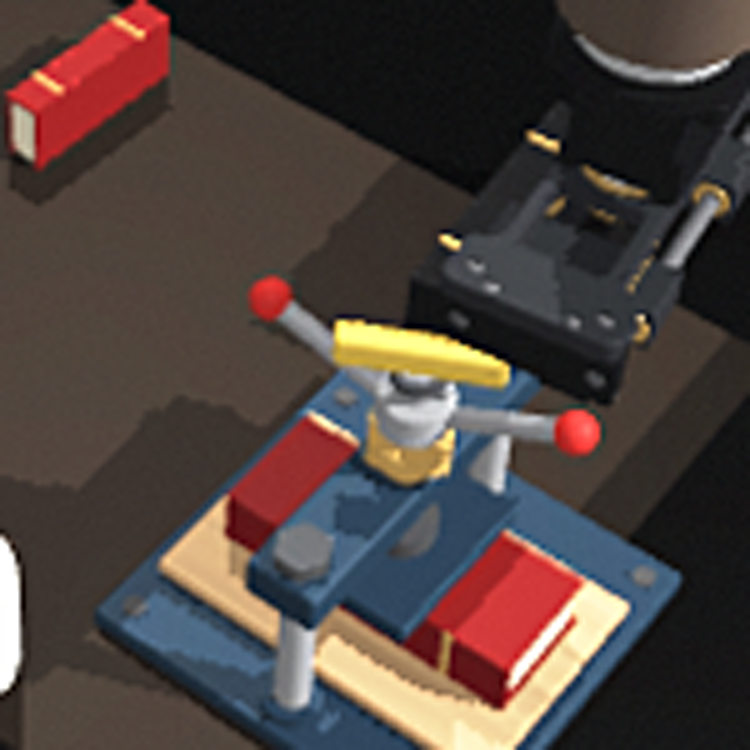

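Request:
{"api": "move_arm", "payload": {"motion": [0, 0.02, 0.6, 0, 0, 0, 0, 0, 0.02, 1.2, 0, 0, 0, 0, 0, 0.02, 1.65, 0, 0, 0, 0, 0, 0.02, 1.65, 0, 0, 0, 1, 0, 0.02, 1.65, 0, 0, 0, 1, 0, 0.02, 1.65, 0, 0, 0, 1, 0, 0.02, 1.65, 0, 0, 0, 1, 0, 0.02, 1.65, 0, 0, 0, 1, 0, 0.02, 1.65, 0, 0, 0, 1, 0, 0.02, 1.65, 0, 0, 0, 1]}}

```text
time_s: 23.1
tcp_pos: [0.5856, 0.2147, 0.1796]
ee_rot: [[-0.127, 0.992, -0.001], [0.992, 0.127, 0.001], [0.002, -0.001, -1.0]]
wrist_force: [-1.7, 1.4, 3.8]
gripper_width: 0.202
```

```bash
cat >> h.py <<'E'
def circ(C,rad,th0,steps,dth,drop=0.0024,z0=None):
    """rows for tool moving about axis C clockwise, in current tool frame, tool x radial at th"""
    s=r.sense(); R0=np.array(s["ee_rot"]); p0=np.array(s["tcp_pos"]); z0=p0[2] if z0 is None else z0
    for k in range(1,steps+1):
        th=th0-k*dth; p=np.array([C[0]+rad*np.cos(np.radians(th)),C[1]+rad*np.sin(np.radians(th)),z0-np.radians(k*dth)*drop])
        v=np.r_[R0.T@(p-p0)/.04, Ro.from_matrix(R0.T@Rt(th)).as_rotvec(degrees=True)/5]
        print(", ".join(f"{x:.2f}" if i!=2 else f"{x:.3f}" for i,x in enumerate(v))+", 1,")
E
python3 - <<'E'
from h import *
st(); s=r.sense(); print("F tool",s["ee_rot"].T@s["wrist_force"],s["ee_rot"].T@s["moment"])
p=s["tcp_pos"]; d=p[:2]-[.5953,.137]; print(np.hypot(*d),np.degrees(np.arctan2(d[1],d[0])))
P=par("wrist"); im=cv2.imread("pics/p_w.png")
E
```

```text
t 23.1 p [0.5856 0.2147 0.1796] xang 97.27904384193825 z [-0.0013  0.0015 -1.    ] F [-1.7489  1.4111  3.8333] M [ 0.4887  0.2397 -0.0503] w 0.20208457105393693 j [ 34.9166  23.7376  -3.233   -0.126  -63.044  152.4196]
F tool [ 1.6275 -1.5603 -3.8289] [0.1757 0.5152 0.05  ]
0.07825449682899997 97.0864468285073
```

```bash
python3 - <<'E'
from h import *
circ([.5953,.137],.0782,97.2,6,5)
E
```

```text
-0.01, 0.17, 0.005, -0.01, -0.02, 1.02, 1,
-0.03, 0.34, 0.010, -0.01, -0.02, 2.02, 1,
-0.07, 0.50, 0.015, -0.02, -0.02, 3.02, 1,
-0.12, 0.66, 0.020, -0.02, -0.02, 4.02, 1,
-0.19, 0.82, 0.025, -0.02, -0.02, 5.02, 1,
-0.26, 0.97, 0.030, -0.02, -0.01, 6.02, 1,
```

Request:
{"api": "move_arm", "payload": {"motion": [-0.01, 0.17, 0.005, 0, 0, 1, 1, -0.03, 0.34, 0.01, 0, 0, 2, 1, -0.07, 0.5, 0.015, 0, 0, 3, 1, -0.12, 0.66, 0.02, 0, 0, 4, 1, -0.19, 0.82, 0.025, 0, 0, 5, 1, -0.26, 0.97, 0.03, 0, 0, 6, 1]}}

```text
time_s: 23.6
tcp_pos: [0.6255, 0.2093, 0.1786]
ee_rot: [[0.39, 0.921, -0.002], [0.921, -0.39, 0.001], [0.001, -0.002, -1.0]]
wrist_force: [-1.3, -0.8, 1.1]
gripper_width: 0.206
```

```bash
python3 - <<'E'
from h import *
st(); s=r.sense(); print("F tool",s["ee_rot"].T@s["wrist_force"],s["ee_rot"].T@s["moment"])
p=s["tcp_pos"]; d=p[:2]-[.5953,.137]; print(np.hypot(*d),np.degrees(np.arctan2(d[1],d[0])))
im=imaging.capture("scene");crop(im,280,180,430,330,5,"q_s.png")
circ([.5953,.137],.0782,67.2,20,6.5)
E
```

```text
t 23.6 p [0.6255 0.2093 0.1786] xang 67.05672930135934 z [-0.0016  0.0013 -1.    ] F [-1.2906 -0.8193  1.109 ] M [-0.1141  0.3406  0.0027] w 0.20554018743438057 j [ 32.4629  27.1708   2.2469  -0.1251 -65.115  124.6465]
F tool [-1.257  -0.8713 -1.1079] [ 0.2692 -0.2378 -0.002 ]
0.07834300711186216 67.29289560418408
-0.02, 0.20, 0.006, -0.02, -0.01, 1.23, 1,
-0.05, 0.42, 0.013, -0.02, -0.01, 2.53, 1,
-0.11, 0.63, 0.019, -0.02, -0.01, 3.83, 1,
-0.20, 0.84, 0.026, -0.02, -0.00, 5.13, 1,
-0.30, 1.03, 0.032, -0.02, -0.00, 6.43, 1,
-0.43, 1.21, 0.039, -0.02, -0.00, 7.73, 1,
-0.58, 1.38, 0.045, -0.02, -0.00, 9.03, 1,
-0.75, 1.52, 0.052, -0.02, 0.00, 10.33, 1,
-0.93, 1.65, 0.058, -0.02, 0.00, 11.63, 1,
-1.12, 1.76, 0.065, -0.02, 0.00, 12.93, 1,
-1.33, 1.84, 0.071, -0.02, 0.00, 14.23, 1,
-1.54, 1.90, 0.078, -0.02, 0.01, 15.53, 1,
-1.76, 1.94, 0.084, -0.02, 0.01, 16.83, 1,
-1.98, 1.95, 0.091, -0.02, 0.01, 18.13, 1,
-2.20, 1.93, 0.098, -0.02, 0.01, 19.43, 1,
-2.42, 1.89, 0.104, -0.02, 0.01, 20.73, 1,
-2.63, 1.83, 0.111, -0.02, 0.01, 22.03, 1,
-2.84, 1.74, 0.118, -0.02, 0.01, 23.33, 1,
-3.03, 1.63, 0.125, -0.02, 0.01, 24.63, 1,
-3.21, 1.50, 0.132, -0.02, 0.02, 25.93, 1,
```

View pics/q_s.png

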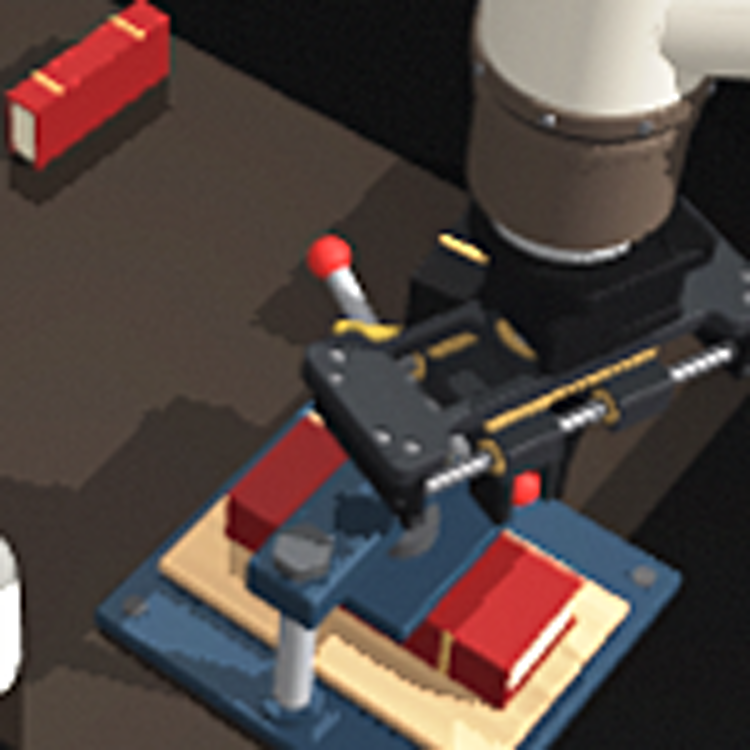

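Request:
{"api": "move_arm", "payload": {"motion": [-0.02, 0.2, 0.006, 0, 0, 1.23, 1, -0.05, 0.42, 0.013, 0, 0, 2.53, 1, -0.11, 0.63, 0.019, 0, 0, 3.83, 1, -0.2, 0.84, 0.026, 0, 0, 5.13, 1, -0.3, 1.03, 0.032, 0, 0, 6.43, 1, -0.43, 1.21, 0.039, 0, 0, 7.73, 1, -0.58, 1.38, 0.045, 0, 0, 9.03, 1, -0.75, 1.52, 0.052, 0, 0, 10.33, 1, -0.93, 1.65, 0.058, 0, 0, 11.63, 1, -1.12, 1.76, 0.065, 0, 0, 12.93, 1]}}

```text
time_s: 24.48
tcp_pos: [0.6737, 0.1401, 0.1759]
ee_rot: [[0.999, 0.035, -0.001], [0.035, -0.999, 0.002], [-0.001, -0.002, -1.0]]
wrist_force: [-1.3, 1.2, 0.8]
gripper_width: 0.207
```

```bash
cat >> h.py <<'E'
def ft(C=(.5953,.137)):
    s=r.sense(); print("F tool",s["ee_rot"].T@s["wrist_force"],"M",s["ee_rot"].T@s["moment"])
    p=s["tcp_pos"]; d=p[:2]-np.array(C); F=s["wrist_force"]; print("rad",np.hypot(*d),"ang",np.degrees(np.arctan2(d[1],d[0])),"torque cw resist",d[0]*F[1]-d[1]*F[0]+s["moment"][2])
E
python3 - <<'E'
from h import *
st(); ft()
circ([.5953,.137],.0782,2.2,20,6.5)
E
```

```text
t 24.4833 p [0.6737 0.1401 0.1759] xang 2.0018512388528182 z [-0.0007  0.0018 -1.    ] F [-1.3016  1.1598  0.8265] M [ 0.404   0.3969 -0.0319] w 0.20659527538701883 j [ 25.1258  29.9816   6.6165  -0.1203 -66.6256  66.9238]
F tool [-1.2608 -1.2061 -0.8235] M [ 0.4176 -0.3824  0.0323]
rad 0.0784405565274478 ang 2.2622077385442174 torque cw resist 0.06305048510905036
-0.02, 0.22, 0.006, -0.02, 0.01, 1.26, 1,
-0.05, 0.44, 0.013, -0.02, 0.01, 2.56, 1,
-0.12, 0.66, 0.019, -0.02, 0.01, 3.86, 1,
-0.20, 0.86, 0.026, -0.02, 0.01, 5.16, 1,
-0.31, 1.05, 0.032, -0.02, 0.01, 6.46, 1,
-0.44, 1.23, 0.039, -0.02, 0.01, 7.76, 1,
-0.59, 1.40, 0.045, -0.02, 0.01, 9.06, 1,
-0.75, 1.55, 0.052, -0.02, 0.02, 10.36, 1,
-0.93, 1.67, 0.059, -0.02, 0.02, 11.66, 1,
-1.13, 1.78, 0.065, -0.01, 0.02, 12.96, 1,
-1.33, 1.86, 0.072, -0.01, 0.02, 14.26, 1,
-1.55, 1.92, 0.079, -0.01, 0.02, 15.56, 1,
-1.77, 1.95, 0.086, -0.01, 0.02, 16.86, 1,
-1.99, 1.96, 0.093, -0.01, 0.02, 18.16, 1,
-2.21, 1.95, 0.100, -0.01, 0.02, 19.46, 1,
-2.43, 1.91, 0.107, -0.01, 0.02, 20.76, 1,
-2.64, 1.84, 0.114, -0.01, 0.02, 22.06, 1,
-2.84, 1.75, 0.121, -0.01, 0.03, 23.36, 1,
-3.03, 1.64, 0.128, -0.00, 0.03, 24.66, 1,
-3.21, 1.51, 0.135, -0.00, 0.03, 25.96, 1,
```

Request:
{"api": "move_arm", "payload": {"motion": [-0.02, 0.22, 0.006, 0, 0, 1.26, 1, -0.05, 0.44, 0.013, 0, 0, 2.56, 1, -0.12, 0.66, 0.019, 0, 0, 3.86, 1, -0.2, 0.86, 0.026, 0, 0, 5.16, 1, -0.31, 1.05, 0.032, 0, 0, 6.46, 1, -0.44, 1.23, 0.039, 0, 0, 7.76, 1, -0.59, 1.4, 0.045, 0, 0, 9.06, 1, -0.75, 1.55, 0.052, 0, 0, 10.36, 1, -0.93, 1.67, 0.059, 0, 0, 11.66, 1, -1.13, 1.78, 0.065, 0, 0, 12.96, 1]}}

```text
time_s: 25.32
tcp_pos: [0.6327, 0.0683, 0.1739]
ee_rot: [[0.455, -0.891, 0.005], [-0.891, -0.455, 0.004], [-0.001, -0.006, -1.0]]
wrist_force: [4.4, 4.0, 0.6]
gripper_width: 0.201
```

```bash
python3 - <<'E'
from h import *
st(); ft()
s=r.sense();d=s["tcp_pos"][:2]-[.5953,.137]
circ([.5953,.137],.0782,-62.8,10,5.5)
im=imaging.capture("scene");crop(im,280,180,430,330,5,"r_s.png")
E
```

```text
t 25.3167 p [0.6327 0.0683 0.1739] xang -62.94942320754927 z [ 0.0052  0.0039 -1.    ] F [4.3723 4.0191 0.561 ] M [ 1.1107 -1.056   0.1858] w 0.2009289493537111 j [ 20.6471  25.0018  -2.0569  -0.1187 -62.5811   6.4576]
F tool [-1.5916 -5.7253 -0.5223] M [ 1.4454 -0.5101 -0.1841]
rad 0.07827448022257165 ang -61.43096960584327 torque cw resist 0.6367911865150613
-0.01, 0.23, 0.004, -0.07, 0.02, 1.07, 1,
-0.04, 0.42, 0.009, -0.07, 0.02, 2.17, 1,
-0.08, 0.60, 0.013, -0.07, 0.02, 3.27, 1,
-0.14, 0.78, 0.018, -0.07, 0.03, 4.37, 1,
-0.22, 0.95, 0.023, -0.07, 0.03, 5.47, 1,
-0.31, 1.11, 0.028, -0.07, 0.03, 6.57, 1,
-0.42, 1.27, 0.033, -0.07, 0.04, 7.67, 1,
-0.55, 1.41, 0.038, -0.07, 0.04, 8.77, 1,
-0.68, 1.54, 0.043, -0.06, 0.04, 9.87, 1,
-0.83, 1.65, 0.048, -0.06, 0.05, 10.97, 1,
```

View pics/r_s.png

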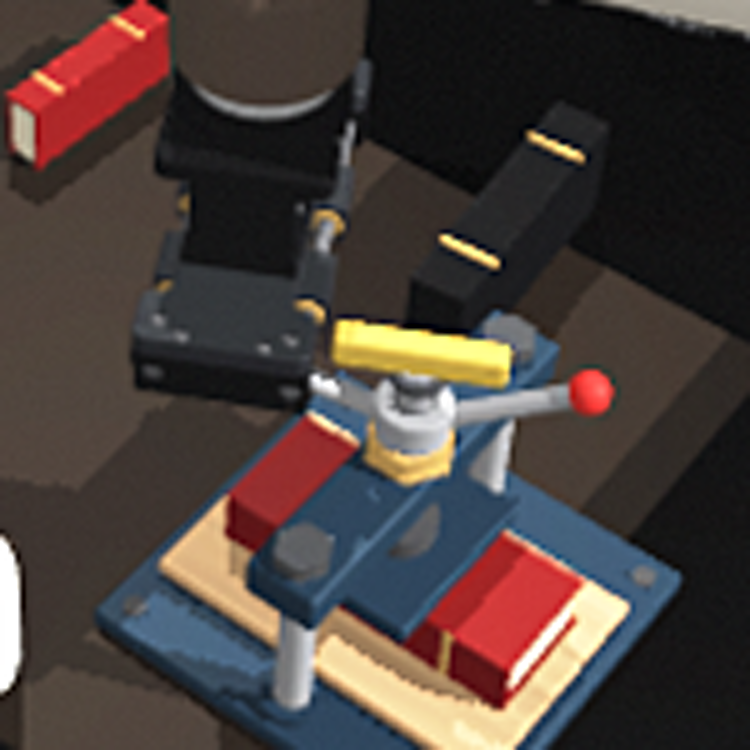

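```bash
python3 - <<'E'
from h import *
circ([.5953,.137],.0782,-62.8,6,3,drop=0)
E
```

```text
-0.00, 0.12, -0.001, -0.07, 0.02, 0.52, 1,
-0.01, 0.22, -0.001, -0.07, 0.02, 1.12, 1,
-0.02, 0.32, -0.002, -0.07, 0.03, 1.72, 1,
-0.04, 0.42, -0.003, -0.07, 0.03, 2.32, 1,
-0.06, 0.52, -0.003, -0.07, 0.03, 2.92, 1,
-0.09, 0.62, -0.004, -0.07, 0.03, 3.52, 1,
```

Request:
{"api": "move_arm", "payload": {"motion": [0, 0.12, 0, 0, 0, 0.52, 1, -0.01, 0.22, 0, 0, 0, 1.12, 1, -0.02, 0.32, 0, 0, 0, 1.72, 1, -0.04, 0.42, 0, 0, 0, 2.32, 1, -0.04, 0.42, 0, 0, 0, 2.32, 1, -0.04, 0.42, 0, 0, 0, 2.32, 1]}}

```text
time_s: 25.87
tcp_pos: [0.6186, 0.0628, 0.1749]
ee_rot: [[0.267, -0.964, 0.012], [-0.964, -0.267, 0.006], [-0.003, -0.013, -1.0]]
wrist_force: [4.7, 2.1, -2.3]
gripper_width: 0.205
```

```bash
python3 - <<'E'
from h import *
st(); ft()
circ([.5953,.137],.0782,-74.8,6,3,drop=0)
E
```

```text
t 25.8667 p [0.6186 0.0628 0.1749] xang -74.48911460186119 z [ 0.0118  0.0062 -0.9999] F [ 4.7466  2.1254 -2.261 ] M [ 0.6307 -1.7113  0.2039] w 0.20528258664221935 j [ 20.6443  23.4038  -4.5045  -0.1046 -61.3321  -5.0848]
F tool [-0.7724 -5.1121  2.3302] M [ 1.8171 -0.1528 -0.207 ]
rad 0.07775001401493048 ang -72.54283202587584 torque cw resist 0.6055195501152562
0.01, 0.18, -0.002, -0.15, 0.04, 0.66, 1,
0.00, 0.28, -0.004, -0.15, 0.04, 1.26, 1,
-0.01, 0.38, -0.005, -0.15, 0.04, 1.86, 1,
-0.03, 0.48, -0.006, -0.15, 0.05, 2.46, 1,
-0.06, 0.58, -0.007, -0.14, 0.05, 3.06, 1,
-0.09, 0.68, -0.009, -0.14, 0.06, 3.66, 1,
```

```bash
python3 - <<'E'
from h import *
im=imaging.capture("scene");crop(im,310,210,410,310,7.5,"s_s.png")
E
```

```text
(no output)
```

View pics/s_s.png

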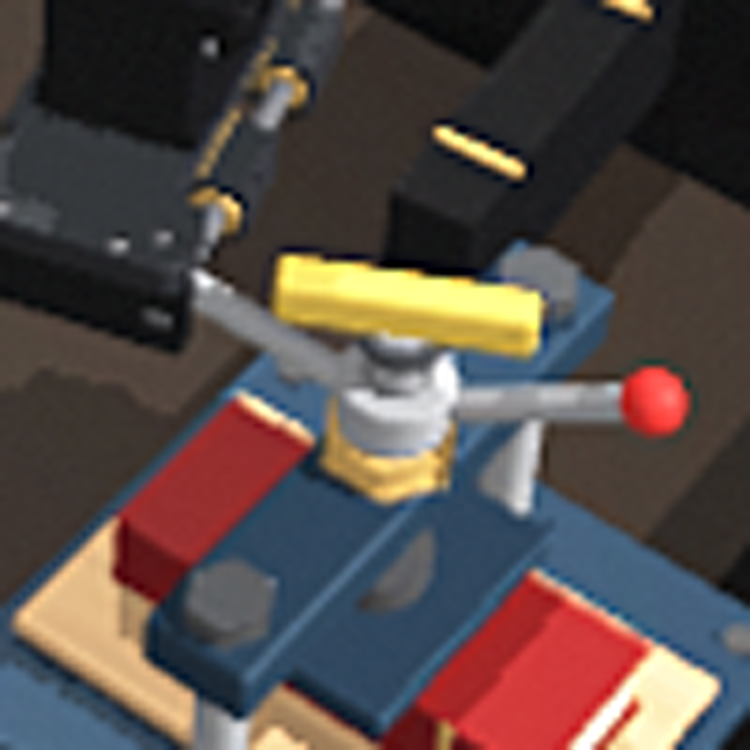

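```bash
python3 - <<'E'
from h import *
PS=par("scene")
def ballang(px):
  C=np.array([.5935,.1374]) 
  for z in(.17,.174,.178,.182):
    b=onz("scene",px,z,PS); d=b[:2]-C; print(z,b,np.hypot(*d),np.degrees(np.arctan2(d[1],d[0])))
ballang((310+655.5/7.5-.5,210+402.5/7.5-.5))
print("initial");ballang((395.2,266))
E
```

```text
0.17 [0.5603 0.2082 0.17  ] 0.07816853480860836 115.0938831667933
0.174 [0.5635 0.2096 0.174 ] 0.078124546334614 112.54247946126672
0.178 [0.5668 0.2109 0.178 ] 0.07823547065767947 109.99326009999912
0.182 [0.57   0.2123 0.182 ] 0.07850065108801785 107.45626232045802
initial
0.17 [0.57   0.2096 0.17  ] 0.07596564143452891 108.01896483235424
0.174 [0.5732 0.211  0.174 ] 0.07635764601258177 105.4507521642057
0.178 [0.5763 0.2124 0.178 ] 0.07690132363550181 102.91380829764717
0.182 [0.5795 0.2137 0.182 ] 0.07759348616660916 100.417296418528
```

```bash
python3 - <<'E'
from h import *
circ([.5953,.137],.0782,-74.8,5,5,z0=.1735)
E
```

```text
0.00, 0.25, 0.037, -0.15, 0.04, 1.06, 1,
-0.02, 0.42, 0.040, -0.14, 0.04, 2.06, 1,
-0.06, 0.58, 0.043, -0.14, 0.05, 3.06, 1,
-0.11, 0.75, 0.046, -0.14, 0.06, 4.06, 1,
-0.18, 0.90, 0.050, -0.14, 0.06, 5.06, 1,
```

Request:
{"api": "move_arm", "payload": {"motion": [0, 0.25, 0.037, -0.15, 0.04, 1.06, 1, -0.02, 0.42, 0.04, -0.15, 0.05, 2.06, 1, -0.06, 0.58, 0.043, -0.15, 0.05, 3.06, 1, -0.11, 0.75, 0.046, -0.15, 0.06, 4.06, 1, -0.11, 0.75, 0.046, -0.15, 0.06, 4.06, 1]}}

```text
time_s: 26.33
tcp_pos: [0.5948, 0.0602, 0.1755]
ee_rot: [[-0.08, -0.997, 0.016], [-0.997, 0.08, 0.002], [-0.003, -0.016, -1.0]]
wrist_force: [12.2, -0.5, -3.3]
gripper_width: 0.21
```

```bash
python3 - <<'E'
from h import *
st(); ft()
im=imaging.capture("scene");crop(im,310,210,410,310,7.5,"t_s.png")
circ([.5953,.137],.0782,-94.8,8,5,z0=.1727)
E
```

```text
t 26.3333 p [0.5948 0.0602 0.1755] xang -94.59185767070157 z [ 0.0162  0.0022 -0.9999] F [12.1728 -0.4673 -3.3213] M [-0.1993 -3.7292  0.1209] w 0.2098741755854767 j [ 21.4005  21.0401  -8.284    0.2575 -59.7661 -26.1218]
F tool [ -0.4972 -12.1165   3.5171] M [ 3.7328 -0.102  -0.1322]
rad 0.07679614351982433 ang -90.35379060442938 torque cw resist 1.0558932322086214
0.03, 0.32, 0.066, -0.17, 0.04, 1.07, 1,
0.01, 0.49, 0.069, -0.17, 0.05, 2.07, 1,
-0.03, 0.66, 0.072, -0.17, 0.06, 3.07, 1,
-0.08, 0.82, 0.075, -0.17, 0.07, 4.07, 1,
-0.15, 0.98, 0.078, -0.17, 0.07, 5.07, 1,
-0.23, 1.13, 0.081, -0.16, 0.08, 6.07, 1,
-0.32, 1.27, 0.084, -0.16, 0.09, 7.07, 1,
-0.43, 1.41, 0.088, -0.16, 0.10, 8.07, 1,
```

View pics/t_s.png

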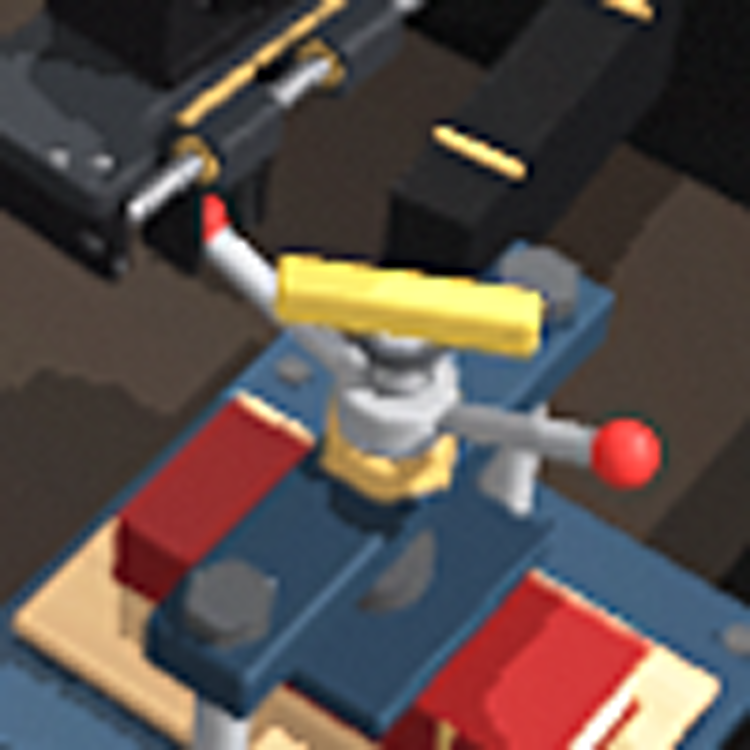

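Request:
{"api": "move_arm", "payload": {"motion": [0, 0.05, 0, 0, 0, 0, -1, 0, 0, 0, 0, 0, 0, -1, 0, 0, 0, 0, 0, 0, -1, 0, 0, 0, 0, 0, 0, -1, 0, 0, 0, 0, 0, 0, -1, 0, 0, 0, 0, 0, 0, -1, 0, 0, 0, 0, 0, 0, -1, 0, 0, 0, 0, 0, 0, -1, 0, 0, 0, 0, 0, 0, -1, 0, 0, -0.6, 0, 0, 0, -1, 0, 0, -1.4, 0, 0, 0, -1, 0, 0, -2.4, 0, 0, 0, -1, 0, 0, -2.4, 0, 0, 0, -1]}}

```text
time_s: 27.47
tcp_pos: [0.596, 0.0594, 0.2799]
ee_rot: [[-0.076, -0.997, 0.028], [-0.997, 0.076, 0.002], [-0.004, -0.028, -1.0]]
wrist_force: [1.1, -0.6, 2.5]
gripper_width: 0.988
```

```bash
python3 - <<'E'
from h import *
st()
im=imaging.capture("scene");crop(im,310,210,410,310,7.5,"u_s.png")
cv2.imwrite("pics/u_w.png",imaging.capture("wrist"))
E
```

```text
t 27.4667 p [0.596  0.0594 0.2799] xang -94.34170210402515 z [ 0.0278  0.0023 -0.9996] F [ 1.1347 -0.6232  2.4772] M [ 0.1187 -0.2069 -0.0435] w 0.9882902062875601 j [ 21.4055  16.7307   0.6782   0.4812 -72.4196 -25.8899]
```

View pics/u_s.png

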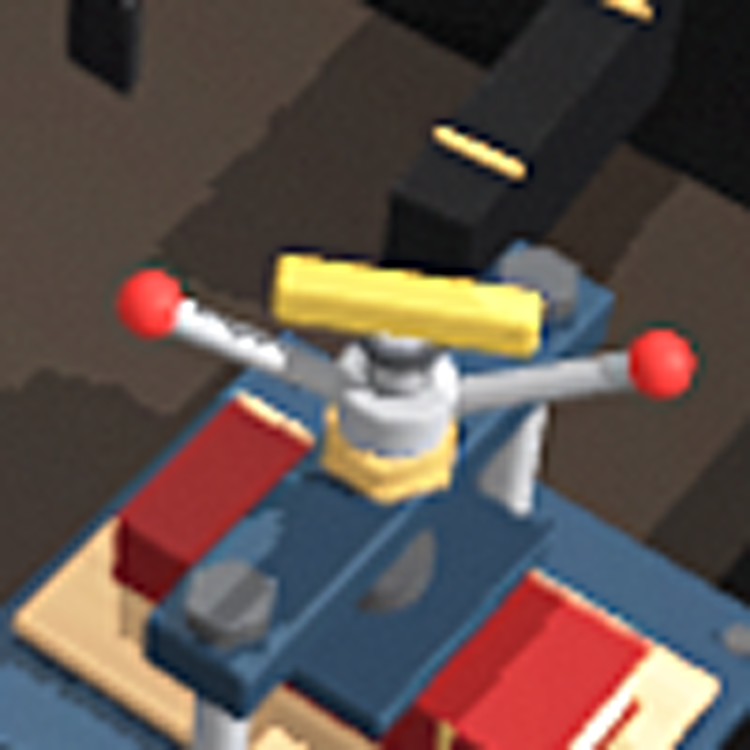

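View pics/u_w.png

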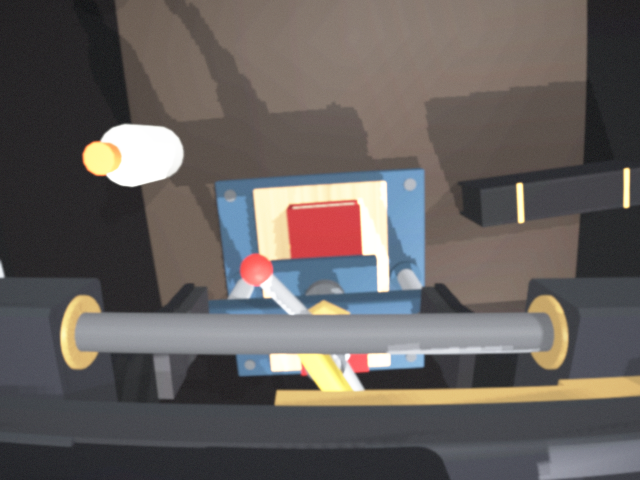

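```bash
python3 - <<'E'
from h import *
P=par("wrist");PS=par("scene")
px=(310+663.5/7.5-.5,210+364/7.5-.5); px2=(310+150.5/7.5-.5,210+302.5/7.5-.5); pb=(310+627/7.5-.5,210+453/7.5-.5)
for z in(.176,.179,.182):
    b=onz("wrist",(257,269),z,P);d=b[:2]-[.5953,.137];print("wrist A",z,b,np.hypot(*d),np.degrees(np.arctan2(d[1],d[0])))
    for q in (px,px2,pb):
        b=onz("scene",q,z,PS);d=b[:2]-[.5935,.1374];print("scene",z,b,np.hypot(*d),np.degrees(np.arctan2(d[1],d[0])))
E
```

```text
wrist A 0.176 [0.6331 0.0699 0.176 ] 0.07696748750221583 -60.608112198515784
scene 0.176 [0.5504 0.204  0.176 ] 0.07928596797292793 122.88897430031123
scene 0.176 [0.6295 0.0664 0.176 ] 0.07963435412322273 -63.14830517490054
scene 0.176 [0.5874 0.2141 0.176 ] 0.07689471332317219 94.5299715575695
wrist A 0.179 [0.6325 0.069  0.179 ] 0.07748572158759104 -61.281946084188434
scene 0.179 [0.5529 0.205  0.179 ] 0.07887615213464544 120.98025536624255
scene 0.179 [0.6316 0.0679 0.179 ] 0.07929638851870435 -61.246915519602574
scene 0.179 [0.5897 0.2151 0.179 ] 0.07775533699696523 92.76481233916486
wrist A 0.182 [0.632  0.0682 0.182 ] 0.07801452964976957 -61.946735957679856
scene 0.182 [0.5554 0.2061 0.182 ] 0.07855472823531601 119.05376213706337
scene 0.182 [0.6338 0.0694 0.182 ] 0.07904644072088934 -59.33137889472539
scene 0.182 [0.5921 0.2161 0.182 ] 0.07868810544724537 91.03989542312603
```

```bash
python3 - <<'E'
from h import *
P=par("wrist")
print("book",[onz("wrist",p,.054,P) for p in[(288,207),(360,202)]])
print("board",[onz("wrist",p,.02,P) for p in[(254,188),(387,181)]])
print("base",[onz("wrist",p,.012,P) for p in[(217,181),(424,170)]])
im=cv2.imread("pics/u_w.png");crop(im,200,150,450,320,3.1,"v_w.png")
t=imaging.capture("top");crop(t,220,150,460,330,3.3,"v_t.png")
E
```

```text
book [array([0.6208, 0.0504, 0.054 ]), array([0.5561, 0.0507, 0.054 ])]
board [array([0.6552, 0.0344, 0.02  ]), array([0.5263, 0.0374, 0.02  ])]
base [array([0.6926, 0.0253, 0.012 ]), array([0.4885, 0.03  , 0.012 ])]
```

View pics/v_w.png

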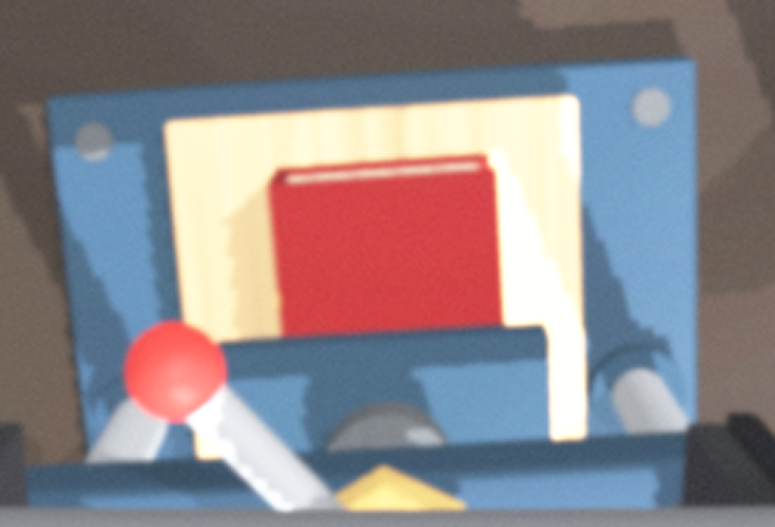

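View pics/v_t.png

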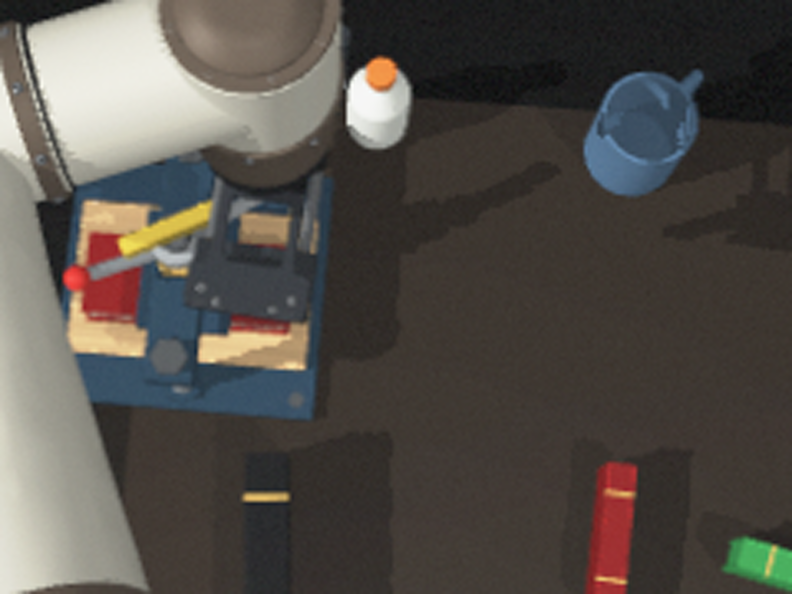

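```bash
python3 - <<'E'
from h import *
st(); print(r.finish_job())
E
```

```text
t 27.6167 p [0.5922 0.0595 0.2711] xang -94.44695735158881 z [ 0.0134  0.0018 -0.9999] F [ 0.3491  0.3553 -0.4876] M [ 0.0892 -0.0337 -0.0245] w 0.998670176434959 j [ 21.4076  17.0456   0.0025   0.1919 -72.2045 -25.9131]
the job is handed in; nothing more can be done
None
```

I finished the job and handed it in at 27.6 s, with the gripper open and clear above the press. No verdict was reported.

**What I did**
- I picked up the larger red book, tipped it flat on the desk and took it by its trailing end. I then slid it lengthways into the press.
- I wound the yellow handle about 2.1 rad clockwise until it stopped hard. The twist at the gripper reached 1.7 N m and the pads slipped on the bar, so that is where the platen came up on the book.
- I ran the lock nut down by one of its balls and tightened it to about 1.05 N m.

**What the last checks showed**
- **Book:** it lies flat and its middle is within about 1 mm front to back. It is about 2.5 mm off-centre sideways, because the top camera placed the press axis about 4 mm off and I only saw this when gripping the handle. I left it there.
- **Platen and handle:** the platen sits on the book, and the handle did not move while I tightened the nut. I judged the pressure from the hard stop and the pictures. I did not test it again after letting go.
- **Lock nut:** when released it sprang back about 27° and then stayed, as a tightened nut should. That spring-back suggests slightly more tightening torque (about 1.3 N m) than I measured.
- **Bystanders:** the last top picture shows the glue bottle and mug unmoved. The brush was outside that crop, but the arm did not go near it.

My first attempt to tip the book ran a wrist joint close to its limit, so I tilted it the other way. That joint stayed within range.

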